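# Load the dish dryer and switch it on

### The job

Load the dish dryer: stand every washed serving board upright on one of its short narrow ends on the dryer's rack tray, and tip the jar stoppers out of the scoop into the basket. Set the scoop down again level on the worktop, and when everything is loaded turn the dryer's switch clockwise until it clicks over to on. Leave the tin, the timer and the tub where they are.

Things in the scene. Friction and masses are not known exactly. Their poses are not given: they have to be found in the camera images.
- rack (a point): centre of the floor (12 mm above the worktop) of the dish dryer's grey rack tray, 110 mm (x) by 400 mm (y) outside with a rim 4 mm high and wide. A white blower strip, 90 mm high, 36 mm deep, runs along its far (+x) side; a white switch console, 90 mm wide, 50 mm high, adjoins its right (-y) end. z up. All fixed
- switch_grip (a point): on the axis of the dryer's rotary switch, at the height to grip its bar from above: a black bar-shaped knob on the console; at joint value 0 the bar lies along the rack's x axis and turns with the joint value. Axis vertical
- switch (a joint): angle of the dryer's switch: 0 = off, turned clockwise seen from above to 1.3 = on (end stop). It has an over-centre click: a spring drives it back to 0 until it is past about 0.65, after which it snaps on to 1.3 by itself and stays. It needs at most about 0.25 N m
- basket_in (a point): centre of the inner floor of the square metal slatted basket, open at the top: 170 mm x 170 mm outside, 75 mm high, walls 5 mm. x and y along its sides, z up. Fixed to the worktop
- scoop: loose metal scoop, 150 mm long (x) x 120 mm wide (y), walls 45 mm high, 5 mm thick at the sides and back; the front (+x) is open but for a lip 5 mm above the 5 mm thick floor. Origin: centre of the underside. A flat wooden handle, 50 mm wide (y), 12 mm thick, rises from the back (-x) wall to 117 mm, leaning 30 degrees backward (to -x). 0.25 kg
- scoop_grip (a point): middle of the scoop's wooden handle at the height to grip it, 86 mm above the underside and 106 mm behind the scoop's centre; handle direction here (upward) is (-0.5, 0, 0.87) in the scoop's frame
- scoop_lip (a point): middle of the scoop's front lip, 75 mm ahead of its centre, 5 mm above its underside
- board_1: thick hardwood serving board, 120 mm (x) x 64 mm (y) x 24 mm (z, thickness), with a pale inlaid line on both faces; origin at the centre of one large face (the lower one at the start). 0.14 kg. May be absent. All boards are alike
- board_1_mid (a point): centre of that board, 12 mm from both large faces
- board_2: thick hardwood serving board, 120 mm (x) x 64 mm (y) x 24 mm (z, thickness), with a pale inlaid line on both faces; origin at the centre of one large face (the lower one at the start). 0.14 kg. May be absent. All boards are alike
- board_2_mid (a point): centre of that board, 12 mm from both large faces
- board_3: thick hardwood serving board, 120 mm (x) x 64 mm (y) x 24 mm (z, thickness), with a pale inlaid line on both faces; origin at the centre of one large face (the lower one at the start). 0.14 kg. May be absent. All boards are alike
- board_3_mid (a point): centre of that board, 12 mm from both large faces
- board_4: thick hardwood serving board, 120 mm (x) x 64 mm (y) x 24 mm (z, thickness), with a pale inlaid line on both faces; origin at the centre of one large face (the lower one at the start). 0.14 kg. May be absent. All boards are alike
- board_4_mid (a point): centre of that board, 12 mm from both large faces
- stopper_1: turned wooden jar stopper, 46 mm across, 46 mm tall, a shank 38 mm across below a wider domed head; origin at the centre of its foot, z toward its domed top. Stands in the scoop at the start. May be absent. 35 g
- stopper_2: turned wooden jar stopper, 46 mm across, 46 mm tall, a shank 38 mm across below a wider domed head; origin at the centre of its foot, z toward its domed top. Stands in the scoop at the start. May be absent. 35 g
- stopper_3: turned wooden jar stopper, 46 mm across, 46 mm tall, a shank 38 mm across below a wider domed head; origin at the centre of its foot, z toward its domed top. Stands in the scoop at the start. May be absent. 35 g
- stopper_4: turned wooden jar stopper, 46 mm across, 46 mm tall, a shank 38 mm across below a wider domed head; origin at the centre of its foot, z toward its domed top. Stands in the scoop at the start. May be absent. 35 g
- tin: low round food tin, 86 mm across, 40 mm high; a bystander, to be left alone; origin at the centre of its underside
- small_timer: round kitchen timer, 70 mm across, 60 mm high; a bystander, to be left alone; origin at the centre of its underside
- lidded_tub: lidded plastic tub, 96 x 137 x 53 mm; a bystander, to be left alone; origin at the centre of its underside

How it is judged:
By the outcome, as a careful person would: the job done as asked, in the order asked, and still so for the second after the job is handed in, with the robot touching nothing.
Of board_1, board_2, board_3, board_4 only 3 to 4 are there at a start; the rules pass over those that are not, and their reading is None.
Of stopper_1, stopper_2, stopper_3, stopper_4 only 2 to 4 are there at a start; the rules pass over those that are not, and their reading is None.
At some moment in a run one of board_1, board_2, board_3, board_4, scoop may be knocked a few centimetres aside while the robot is not near it.
It also fails if it takes over 210 s, if anything falls off the work surface, if the arm or the gripper's body presses on something with over 40 N, if the wrist force passes 120 N, or if a joint passes its speed limit or range.

### The arm

A 6-joint arm with a two-finger parallel gripper is mounted at the origin on a cart in front of the work surface, level with it; the furniture and walls round the work are solid. World frame = base frame: x ahead of the robot, y to its left, z up, the work surface at z = 0. Lengths are in mm, angles in rad, forces in N, time in s.
With the tool pointing down it reaches from about 350 to 975 mm from the base axis. Payload 17.4 kg.
Tool frame: the origin (TCP) lies between the finger pads; the fingertips stand 8 mm ahead of it and the grasp point (between the pads) lies 11 mm behind it; z points along the fingers, y is the line along which they close (so a half turn about z gives the same grasp; the last joint's range is limited). The gripper opens to 85 mm and grips with 20 to 120 N. Pads are 22 mm wide; open, the fingers measure 114 mm over their backs; the gripper's body (76 mm by 85 mm) begins 54 mm behind the grasp point. The pads swing forward as they close: fully open they stand 13 mm farther back than shut.
Start: joints at [1.156, 0.116, 1.442, -0, 1.584, -0.038], TCP at [248.372, 627.649, 239.303] pointing down, gripper open.
Joint ranges: [-2.83, 2.83], [-0.83, 2.19], [0.07, 2.5], [-1.14, 4.28], [0.01, 3], [-2.97, 2.97]. Speed limits (rad/s): [1.89, 1.89, 2.22, 3.14, 3.14, 3.14].

### API

Orientations are given as a 3x3 rotation matrix whose columns are the frame's x, y, z axes.
In Python, from workcell import bot gives the robot as it stands.
- The arm moves only by the shell command python3 steer.py 'ROWS' [FORCE]. ROWS is a JSON list of rows, 1 to 12 of them, each of 7 numbers: dx, dy, dz in mm, then a rotation vector rx, ry, rz in rad, then the opening from 0.0 (shut) to 1.0 (fully open); each row is the pose to reach, as a shift and turn from the pose commanded when the command began, along the tool's axes at that moment; what a row does not reach only later rows make up. A row lasts 1/12 s, in which the tool goes at most 41.7 mm and 0.125 rad, less where a joint would pass 70% of its speed; a pose out of reach is approached as far as the arm can. The fingers move at their own pace and stop on an object; FORCE is the grip in N (left out, the last holds). Time passes only in rows, so rows that do not move let the fingers close. It prints the time, the measured TCP pose, the force, the opening and the grip force at its end.
- bot.read_state(): the state, without advancing time (a new reading comes with each control period).
- bot.grab_frame(name): name is "side" or "top"; returns a dict with "pixels" (384x512x3 uint8, blue, green, red), "vertical_fov" (degrees; the focal length in pixels is half the picture's height over the tangent of half this angle, whatever the lens; pixels are square), "cx", "cy" (the principal point, pixels), "cam_to_world" (4x4, takes a point from camera to world coordinates). Camera axes: x right, y down, z forward; pixel columns grow to the right and rows downward; lengths in mm; the calibration is good to about 2 mm. A picture is of the moment at which its call begins. There is no depth.
- bot.sign_off(): hands the job in; it is judged then, once.
The state is a dict: "time": time; "joint_positions": joint angles; "joint_vel": joint speeds; "joint_torque": joint torques, N m; "eef_pos": TCP position; "tcp_rot": TCP orientation; "wrist_force": force on the tool from outside, world axes, zero at the start; "moment": the same for the moment, N m; "gripper_width": opening from 0.0 (shut) to 1.0 (fully open); "grasp_force": force on a finger pad.
Only numpy, scipy, OpenCV 4.12 (cv2) and the standard library are available. Lean on these libraries where they do the work, as an engineer would, in place of code of your own. Each camera call takes 0.05 s, during which the arm holds its last target. There are 200 camera calls.

## Working session

There is one attempt and no reset: what is moved stays moved. The work goes in short steps, Python scripts to look and compute and a shell command to move; the robot and the scene stay as the last step left them, time stands still between calls to the robot, and variables do not carry over. Pictures are saved under pics/ and viewed, at most 14 in all, crops included, and the job is handed in when it is done.

```bash
ls; mkdir -p pics
cat > h.py <<'E'
import numpy as np, cv2
from workcell import bot
def cam(n):
    f=bot.grab_frame(n); f['f']=f['pixels'].shape[0]/2/np.tan(np.radians(f['vertical_fov'])/2); f['M']=np.array(f['cam_to_world']); f['pixels']=np.array(f['pixels']); return f
def ray(f,u,v,z):
    d=f['M'][:3,:3]@np.array([(u-f['cx'])/f['f'],(v-f['cy'])/f['f'],1]); o=f['M'][:3,3]
    return o+d*(z-o[2])/d[2]
def proj(f,p):
    q=f['M'][:3,:3].T@(np.array(p)-f['M'][:3,3]); return f['cx']+f['f']*q[0]/q[2], f['cy']+f['f']*q[1]/q[2]
E
python3 - <<'E'
from h import *
for n in('side','top'):
    f=cam(n); cv2.imwrite(f'pics/{n}0.png',cv2.resize(f['pixels'],(800,600),interpolation=cv2.INTER_CUBIC)); print(n,f['f'],f['cx'],f['cy'],f['M'].round(3).tolist())
    np.save(f'pics/{n}0.npy',f,allow_pickle=True)
s=bot.read_state(); print(s['time'],s['tcp_rot'],s['eef_pos'])
E
```

```text
pics
steer.py
workcell.py
side 355.0020016525228 257.0184380144824 191.58527505942624 [[-0.899, -0.173, 0.402, -120.188], [-0.438, 0.37, -0.82, 1234.87], [-0.007, -0.913, -0.408, 638.696], [0.0, 0.0, 0.0, 1.0]]
top 455.5025691098062 249.2372025015248 192.5406487385977 [[-0.126, -0.921, 0.368, -93.398], [-0.992, 0.113, -0.056, 164.193], [0.01, -0.372, -0.928, 1431.913], [0.0, 0.0, 0.0, 1.0]]
0.1 [[-9.29851971e-01  3.67933630e-01 -3.94501448e-04]
 [ 3.67933841e-01  9.29851488e-01 -9.47794313e-04]
 [ 1.81023567e-05 -1.02645884e-03 -9.99999473e-01]] [248.30607713 627.50329809 238.65760404]
```

View pics/top0.png

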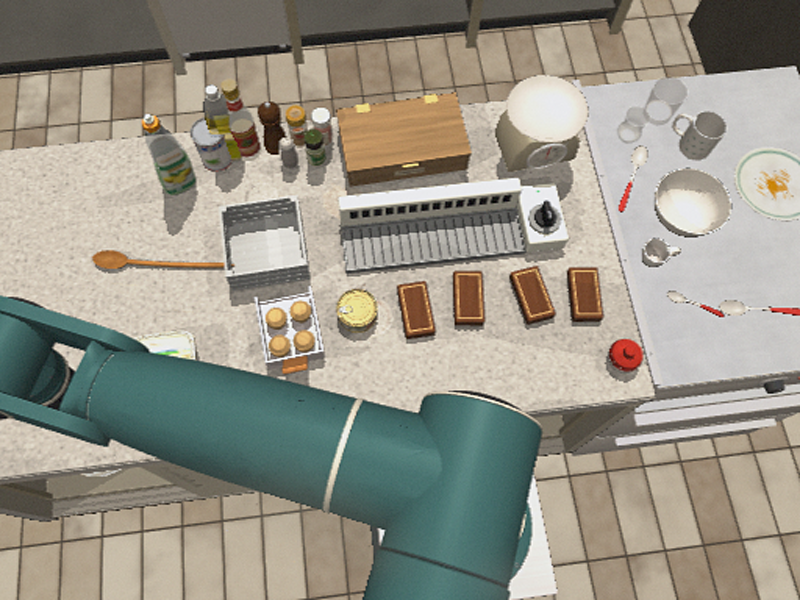

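View pics/side0.png

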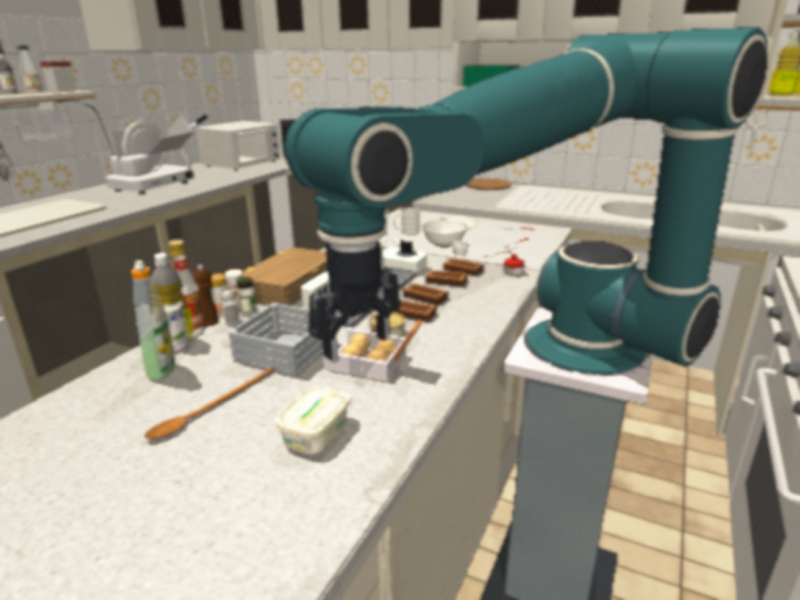

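The top view (800x600) shows four boards at about (417,309), (469,297), (533,294) and (586,293). The scoop with 4 stoppers is at (290,328), the basket at (265,242), the rack at (433,240), the knob at (545,213), the tin at (357,309) and the timer at (626,354). In the side view the tub is at (315,420).

```bash
cat >> h.py <<'E'
def boards(f,z=24):
    hsv=cv2.cvtColor(f['pixels'],cv2.COLOR_BGR2HSV)
    m=((hsv[...,0]<14)|(hsv[...,0]>172))&(hsv[...,1]>95)&(hsv[...,2]<150)
    m=cv2.morphologyEx(m.astype(np.uint8)*255,cv2.MORPH_CLOSE,np.ones((3,3)))
    out=[]
    for c in cv2.findContours(m,cv2.RETR_EXTERNAL,cv2.CHAIN_APPROX_NONE)[0]:
        if cv2.contourArea(c)<250: continue
        P=np.array([ray(f,*q,z)[:2] for q in c[:,0].astype(float)],np.float32)
        r=cv2.minAreaRect(P); b=cv2.boxPoints(r); out.append((np.round(r[0],1),np.round(r[1],1),round(r[2],1),c[:,0].mean(0).round(),P))
    return out
E
python3 - <<'E'
from h import *
f=np.load('pics/top0.npy',allow_pickle=True).item()
for o in boards(f): print(*o[:4])
k=1/1.5625
def R(u,v,z): return ray(f,u*k,v*k,z)[:2].round(1)
for n,u,v,z in [('rackNL',347,270,16),('rackNR',524,252,16),('blowTL',341,197,90),('blowTR',521,180,90),('consNL',527,248,50),('consNR',566,243,50),('consFR',556,187,50),('consFL',520,190,50),('knob',545,212,75),
 ('basNL',226,288,75),('basNR',309,275,75),('basFL',223,206,75),('basFR',299,198,75),('scFL',257,299,45),('scFR',318,292,45),('scNL',266,367,45),('scNR',323,358,45),('handTop',295,370,100),('tin',357,306,40),
 ('st1',276,318,46),('st2',301,310,46),('st3',280,345,46),('st4',304,341,46)]: print(n,R(u,v,z))
p=f['pixels']
a=cv2.resize(p[115:250,130:235],None,fx=4.4,fy=4.4,interpolation=cv2.INTER_CUBIC)
b=cv2.resize(p[105:180,210:370],None,fx=5,fy=5,interpolation=cv2.INTER_CUBIC)
cv2.imwrite('pics/c1.png',a);cv2.imwrite('pics/c2.png',b); print(a.shape,b.shape)
E
```

```text
[440.4  27.2] [123.1  62.6] 2.2 [266. 198.]
[453.  -88.5] [ 62.5 119.3] 82.8 [299. 191.]
[ 431.5 -338.3] [ 65.4 123.7] 83.4 [374. 188.]
[ 443.7 -225.6] [121.9  65.4] 7.9 [340. 188.]
[937.4 298.8] [146.7  49.9] 5.5 [173.  80.]
rackNL [551.5 161. ]
rackNR [ 547.5 -231.4]
blowTL [691.1 156.1]
blowTR [ 686.3 -238.4]
consNL [ 540.8 -230.3]
consNR [ 542.4 -316.8]
consFR [ 682.3 -324.9]
consFL [ 684.3 -243.1]
knob [ 609.8 -279.1]
basNL [514.4 413.1]
basNR [522.9 240.8]
basFL [708.3 411.6]
basFR [708.3 247. ]
scFL [494.8 355.3]
scFR [495.1 227. ]
scNL [344.3 345.7]
scNR [349.2 229.8]
handTop [314.1 283.2]
tin [455.6 148.8]
st1 [447.1 318.5]
st2 [458.5 265.7]
st3 [387.2 314.3]
st4 [389.8 265. ]
(594, 462, 3) (375, 800, 3)
```

View pics/c1.png

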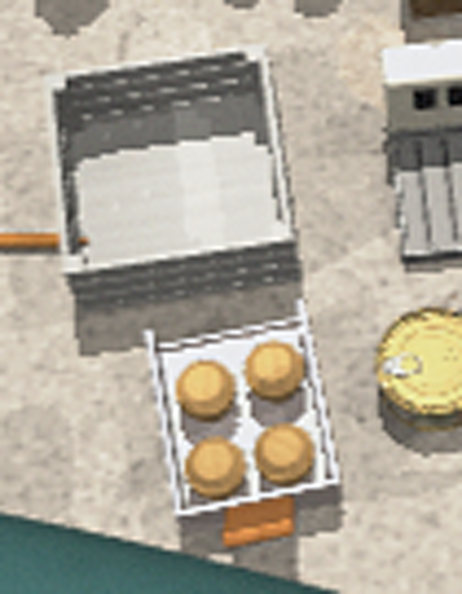

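View pics/c2.png

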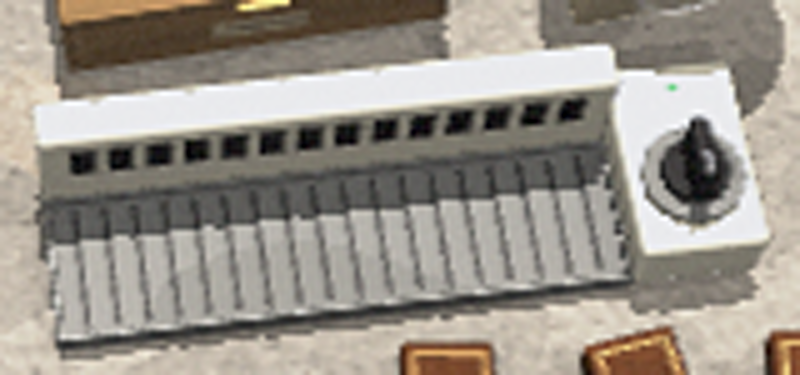

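```bash
cat >> h.py <<'E'
from scipy.spatial.transform import Rotation as Ro
def frame(z,y):
    z=np.array(z,float);z/=np.linalg.norm(z);y=np.array(y,float);y-=z*(y@z);y/=np.linalg.norm(y)
    return np.c_[np.cross(y,z),y,z]
def to(R,p,s=None,tag=''):
    s=s or bot.read_state(); R0=np.array(s['tcp_rot']);p0=np.array(s['eef_pos'])
    d=R0.T@(np.array(p)-p0); rv=Ro.from_matrix(R0.T@R).as_rotvec()
    print(tag,'d',d.round(1).tolist(),'rv',rv.round(3).tolist(),'rows',max(np.linalg.norm(d)/41.7,np.linalg.norm(rv)/.125).round(1))
    return dict(tcp_rot=R,eef_pos=np.array(p,float))
def pickpose(cx,cy,deg,a=30):
    a=np.radians(a);t=np.radians(deg);u=-np.array([np.cos(t),np.sin(t),0])   # u end becomes bottom (near end)
    R=frame(u*np.sin(a)-np.array([0,0,np.cos(a)]),[-np.sin(t),np.cos(t),0])
    g=np.array([cx,cy,0])-30*u; return R,g+R[:,2]*0+np.array([0,0,16.])
E
python3 - <<'E'
from h import *
R,p=pickpose(440.4,27.2,2.2)
up=[0,0,120]
s=to(R,p+up,tag='pre'); to(R,p,s,'down')
f=np.load('pics/top0.npy',allow_pickle=True).item()
q=lambda u,v,z:ray(f,130+u/4.4,115+v/4.4,z)[:2].round(1)
for n,a in dict(basNL=(68,268,75),NR=(297,238,75),FL=(55,82,75),FR=(265,50,75),sFL=(148,335,45),sFR=(302,302,45),sNL=(178,510,45),sNR=(335,482,45),hL=(227,545,117),hR=(293,530,117)).items(): print(n,q(*a))
print(cv2.__version__, bot.read_state()['joint_positions'])
E
```

```text
pre d [-426.9, -475.3, 103.1] rv [0.108, 0.516, -0.406] rows 15.5
down d [-60.0, -0.0, 103.9] rv [0.0, 0.0, 0.0] rows 2.9
basNL [543.8 409.3]
NR [547.6 239.6]
FL [701.4 412.6]
FR [710.2 250.7]
sFL [495.9 357.9]
sFR [508.7 241.9]
sNL [357.3 344.2]
sNR [364.5 230.2]
hL [305.1 303.5]
hR [310.2 258.3]
4.12.0 [ 1.15621139e+00  1.16439342e-01  1.44216223e+00 -2.07021994e-05
  1.58401749e+00 -3.77992017e-02]
```

```bash
python3 steer.py '[[-427,-475,60,0,0,-0.4,1],[-427,-475,60,0,0,-0.4,1],[-427,-475,60,0,0,-0.4,1],[-427,-475,60,0,0,-0.4,1],[-427,-475,60,0,0,-0.4,1],[-427,-475,60,0,0,-0.4,1],[-427,-475,60,0,0,-0.4,1],[-427,-475,60,0,0,-0.4,1],[-427,-475,60,0,0,-0.4,1],[-427,-475,60,0,0,-0.4,1],[-427,-475,60,0,0,-0.4,1],[-427,-475,60,0,0,-0.4,1]]' 60
python3 - <<'E'
from h import *
s=bot.read_state();print(s['joint_positions'].round(2) if hasattr(s['joint_positions'],'round') else s['joint_positions'])
R,p=pickpose(440.4,27.2,2.2)
to(R,p+[0,0,120])
E
```

```text
time: 1.1
eef_pos: [421.6, 159.0, 192.3]
tcp_rot: [[-1.0, -0.023, 0.0], [-0.023, 1.0, 0.0], [-0.0, 0.0, -1.0]]
wrist_force: [0.6, 0.5, 0.5]
gripper_width: 1.0
grasp_force: 0.0
[ 0.3  -0.38  1.96  0.    1.55 -1.29]
 d [-45.7, -131.8, 56.3] rv [0.004, 0.524, -0.015] rows 4.2
```

```bash
python3 steer.py '[[-46,-132,56,0,0.524,-0.015,1],[-46,-132,56,0,0.524,-0.015,1],[-46,-132,56,0,0.524,-0.015,1],[-46,-132,56,0,0.524,-0.015,1],[-46,-132,56,0,0.524,-0.015,1],[-46,-132,56,0,0.524,-0.015,1],[-46,-132,56,0,0.524,-0.015,1],[-46,-132,56,0,0.524,-0.015,1]]'
python3 - <<'E'
from h import *
s=bot.read_state();print(s['joint_positions'])
R,p=pickpose(440.4,27.2,2.2)
to(R,p)
f=cam('top')
for o in boards(f): print(*o[:4])
cv2.imwrite('pics/t1.png',f['pixels'][100:260,130:430])
E
```

```text
time: 1.77
eef_pos: [470.5, 30.9, 137.6]
tcp_rot: [[-0.867, -0.039, -0.497], [-0.035, 0.999, -0.016], [0.497, 0.004, -0.868]]
wrist_force: [-1.0, 0.9, -0.3]
gripper_width: 1.001
grasp_force: 0.0
[ 0.01611229  0.05083421  1.73975086 -0.00821374  1.87132486 -1.59454851]
 d [-60.3, -3.0, 105.6] rv [0.003, 0.003, 0.002] rows 2.9
[ 431.5 -338.3] [ 65.5 123.6] 83.3 [374. 188.]
[ 443.4 -225.7] [122.5  65.5] 7.9 [340. 188.]
[936.  301.1] [145.8  49.2] 3.9 [173.  81.]
```

View pics/t1.png

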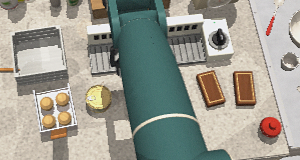

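The crop shows boards 3 and 4 at (207,88) and (245,85), unmoved. The arm hides boards 1 and 2.

```bash
python3 steer.py '[[-30,-3,53,0,0,0,1],[-50,-3,88,0,0,0,1],[-60,-3,105,0,0,0,1],[-60,-3,105,0,0,0,1],[-60,-3,105,0,0,0,0.4],[-60,-3,105,0,0,0,0.4],[-60,-3,105,0,0,0,0.4],[-60,-3,105,0,0,0,0.4],[-60,-3,105,0,0,0,0.4]]' 60
cat >> h.py <<'E'
def place(pick,cx,cy,deg,y,w,z=72+2,b=60,dx=600):
    """pick: state at grasp; board at (cx,cy,deg); returns place pose"""
    R0=np.array(pick['tcp_rot']);p0=np.array(pick['eef_pos']); t=np.radians(deg)
    off=R0.T@(np.array([cx,cy,12])-p0); off[1]=0
    # exact board axes in tool frame
    ub=R0.T@np.array([-np.cos(t),-np.sin(t),0]); nb=R0.T@np.array([0,0,1.])
    Bt=np.c_[ub,np.cross(nb,ub),nb]
    Bw=np.c_[[0,0,-1.],np.cross([0,-w,0],[0,0,-1.]),[0,-w,0]]
    R=Bw@Bt.T; return R,np.array([dx,y,z])-R@off
E
python3 - <<'E'
from h import *
import json
s=bot.read_state(); json.dump({k:np.array(s[k]).tolist() for k in('tcp_rot','eef_pos')},open('pick.json','w'))
for w in(-1,1):
    R,p=place(s,440.4,27.2,2.2,-170 if w<0 else 100,w); print(R.round(2).tolist(),p.round(1)); to(R,p)
E
python3 steer.py '[[60,0,-104,0,0,0,0.4],[60,0,-104,0,0,0,0.4],[60,0,-104,0,0,0,0.4],[60,0,-104,0,0,0,0.4]]'
```

```text
time: 2.57
eef_pos: [471.8, 27.8, 19.0]
tcp_rot: [[-0.868, -0.038, -0.496], [-0.035, 0.999, -0.015], [0.496, 0.004, -0.868]]
wrist_force: [1.9, 1.6, 10.7]
gripper_width: 0.726
grasp_force: 66.3
[[-0.0, 1.0, 0.0], [0.5, 0.0, -0.87], [-0.87, 0.0, -0.5]] [ 600.  -163.   105.4]
 d [-61.6, -195.2, -135.6] rv [0.462, -1.196, 1.684] rows 16.9
[[0.0, -1.0, -0.0], [-0.5, -0.0, 0.87], [-0.87, 0.0, -0.5]] [600.   93.  105.4]
 d [-70.6, 60.6, -139.6] rv [-0.438, -1.222, -1.616] rows 16.6
time: 2.9
eef_pos: [472.9, 27.2, 145.0]
tcp_rot: [[-0.871, -0.038, -0.489], [-0.035, 0.999, -0.015], [0.49, 0.003, -0.872]]
wrist_force: [1.3, 0.8, -0.4]
gripper_width: 0.725
grasp_force: 66.8
```

```bash
python3 - <<'E'
from h import *
import json
P=json.load(open('pick.json')); R,p=place(P,440.4,27.2,2.2,-170,-1)
to(R,[560,-100,280])
E
python3 steer.py '[[0,0,-100,0.23,-0.6,0.84,0.4],[0,0,-100,0.23,-0.6,0.84,0.4],[0,0,-100,0.23,-0.6,0.84,0.4],[0,0,-100,0.23,-0.6,0.84,0.4],[0,0,-100,0.23,-0.6,0.84,0.4],[0,0,-100,0.23,-0.6,0.84,0.4],[0,0,-100,0.23,-0.6,0.84,0.4],[0,0,-100,0.23,-0.6,0.84,0.4],[0,0,-100,0.23,-0.6,0.84,0.4],[0,0,-100,0.23,-0.6,0.84,0.4]]'
python3 - <<'E'
from h import *
import json
P=json.load(open('pick.json')); R,p=place(P,440.4,27.2,2.2,-170,-1)
print(bot.read_state()['joint_positions']); to(R,p+[0,40,120])
E
```

```text
d [-5.4, -129.9, -158.4] rv [0.468, -1.191, 1.681] rows 16.9
time: 3.73
eef_pos: [519.8, 29.5, 224.0]
tcp_rot: [[-0.759, 0.65, -0.035], [0.602, 0.68, -0.418], [-0.248, -0.338, -0.908]]
wrist_force: [0.5, 0.3, -1.9]
gripper_width: 0.729
grasp_force: 66.7
[ 0.22465713 -0.14459093  1.7661429  -0.41240103  1.6519364  -0.6366371 ]
 d [-153.0, -52.1, 59.6] rv [0.233, -0.597, 0.842] rows 8.5
```

```bash
cat > p.py <<'E'
import sys,json
from h import *
def go(b,y,dy,dz,w=-1):
    P=json.load(open('pick.json')); R,p=place(P,*b,y,w)
    print(np.round(bot.read_state()['joint_positions'],2).tolist()); to(R,p+[0,dy,dz])
if __name__=='__main__':
    a=list(map(float,sys.argv[1:])); go(a[:3],*a[3:])
E
python3 p.py 440.4 27.2 2.2 -150 40 120
python3 steer.py '[[-130,-52,72,0.233,-0.597,0.842,0.4],[-130,-52,72,0.233,-0.597,0.842,0.4],[-130,-52,72,0.233,-0.597,0.842,0.4],[-130,-52,72,0.233,-0.597,0.842,0.4],[-130,-52,72,0.233,-0.597,0.842,0.4],[-130,-52,72,0.233,-0.597,0.842,0.4],[-130,-52,72,0.233,-0.597,0.842,0.4],[-130,-52,72,0.233,-0.597,0.842,0.4],[-130,-52,72,0.233,-0.597,0.842,0.4],[-130,-52,72,0.233,-0.597,0.842,0.4],[-130,-52,72,0.233,-0.597,0.842,0.4]]'
python3 p.py 440.4 27.2 2.2 -150 0 0
```

```text
[0.22, -0.14, 1.77, -0.41, 1.65, -0.64]
 d [-141.0, -38.5, 51.2] rv [0.233, -0.597, 0.842] rows 8.5
time: 4.65
eef_pos: [582.8, -115.1, 206.7]
tcp_rot: [[-0.008, 1.0, 0.001], [0.499, 0.005, -0.867], [-0.867, -0.007, -0.499]]
wrist_force: [0.2, -0.0, -0.6]
gripper_width: 0.727
grasp_force: 66.8
[0.18, 0.05, 1.8, -1.02, 1.58, 0.32]
 d [73.7, 17.7, 74.7] rv [-0.002, -0.003, 0.007] rows 2.6
```

```bash
python3 steer.py '[[52,18,60,0,0,0.007,0.4],[52,18,60,0,0,0.007,0.4],[52,18,60,0,0,0.007,0.4],[52,18,60,0,0,0.007,0.4],[52,18,60,0,0,0.007,0.4]]'
python3 p.py 440.4 27.2 2.2 -150 0 0
python3 - <<'E'
from h import *
f=cam('side');cv2.imwrite('pics/s1.png',cv2.resize(f['pixels'][130:260,140:320],None,fx=3,fy=3))
E
```

```text
time: 5.07
eef_pos: [600.8, -141.4, 133.3]
tcp_rot: [[0.002, 1.0, 0.002], [0.498, 0.001, -0.867], [-0.867, 0.003, -0.498]]
wrist_force: [0.0, -0.4, -1.2]
gripper_width: 0.727
grasp_force: 66.8
[0.13, 0.15, 1.82, -1.04, 1.48, 0.41]
 d [23.4, -0.9, 15.2] rv [-0.002, -0.002, -0.003] rows 0.7
```

View pics/s1.png

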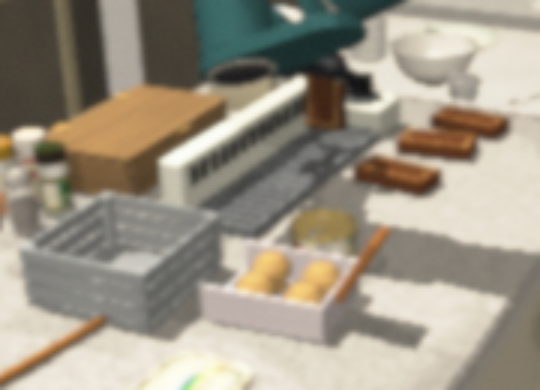

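The board at (325,100) hangs upright above the rack's right part. The other three boards, the scoop and the basket are clear of it.

```bash
python3 steer.py '[[12,-1,8,0,0,-0.003,0.4],[23,-1,15,0,0,-0.003,0.4],[23,-1,15,0,0,-0.003,0.4],[23,-1,15,0,0,-0.003,0.4]]'
python3 steer.py '[[1,0,0.6,0,0,0,0.4],[2,0,1.1,0,0,0,0.4],[2,0,1.1,0,0,0,0.4]]'
```

```text
time: 5.45
eef_pos: [599.1, -142.7, 102.9]
tcp_rot: [[-0.003, 1.0, 0.001], [0.497, 0.003, -0.868], [-0.868, -0.002, -0.497]]
wrist_force: [-0.4, 0.4, -1.8]
gripper_width: 0.726
grasp_force: 66.2
time: 5.7
eef_pos: [599.5, -142.9, 102.3]
tcp_rot: [[-0.001, 1.0, 0.002], [0.496, 0.002, -0.868], [-0.868, -0.0, -0.496]]
wrist_force: [-3.0, 1.3, 6.3]
gripper_width: 0.726
grasp_force: 66.5
```

```bash
python3 steer.py '[[0,0,0,0,0,0,0.85],[0,0,0,0,0,0,0.85],[0,0,0,0,0,0,0.85],[0,0,0,0,0,0,0.85],[0,0,-20,0,0,0,0.85],[0,0,-50,0,0,0,0.85],[0,0,-90,0,0,0,0.85],[0,0,-130,0,0,0,0.85],[0,0,-170,0,0,0,1],[0,0,-170,0,0,0,1]]'
python3 - <<'E'
from h import *
f=cam('top');cv2.imwrite('pics/t2.png',cv2.resize(f['pixels'][90:240,200:420],None,fx=3,fy=3))
for o in boards(f): print(*o[:4])
f=cam('side');cv2.imwrite('pics/s2.png',cv2.resize(f['pixels'][130:260,140:320],None,fx=3,fy=3))
E
```

```text
time: 6.53
eef_pos: [600.4, 9.5, 190.0]
tcp_rot: [[0.001, 1.0, 0.007], [0.499, 0.006, -0.867], [-0.867, 0.004, -0.499]]
wrist_force: [1.1, 1.4, 0.5]
gripper_width: 0.997
grasp_force: 0.0
[453.  -88.5] [ 63.4 119.4] 82.6 [300. 191.]
[ 431.6 -338.3] [ 65.5 123.5] 83.3 [374. 188.]
[ 443.4 -225.6] [122.4  65.5] 8.1 [341. 189.]
[ 631.9 -165.4] [ 45. 126.] 86.5 [312. 141.]
```

View pics/t2.png

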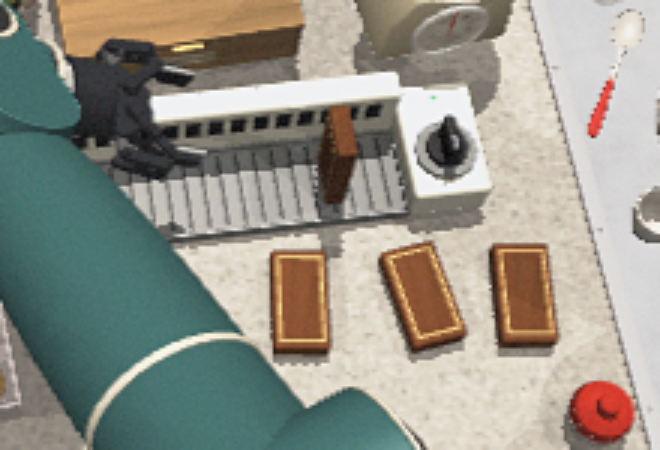

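The first board stands at (340,155) in the crop on the rack tray. The remaining boards have not moved.

```bash
cat > k.py <<'E'
import sys
from h import *
a=list(map(float,sys.argv[1:])); R,p=pickpose(*a[:3]); print(np.round(bot.read_state()['joint_positions'],2).tolist()); to(R,p+[0,0,a[3]])
E
cat > sv.py <<'E'
from h import *
import json
s=bot.read_state(); json.dump({k:np.array(s[k]).tolist() for k in('tcp_rot','eef_pos')},open('pick.json','w'))
E
python3 k.py 453 -88.5 -7.3 150
python3 steer.py '[[-60,-50,-20,-0.35,0.6,-0.85,1],[-60,-50,-20,-0.35,0.6,-0.85,1],[-60,-50,-20,-0.35,0.6,-0.85,1],[-60,-50,-20,-0.35,0.6,-0.85,1],[-60,-50,-20,-0.35,0.6,-0.85,1],[-60,-50,-20,-0.35,0.6,-0.85,1],[-60,-50,-20,-0.35,0.6,-0.85,1],[-60,-50,-20,-0.35,0.6,-0.85,1],[-60,-50,-20,-0.35,0.6,-0.85,1],[-60,-50,-20,-0.35,0.6,-0.85,1]]'
python3 k.py 453 -88.5 -7.3 120
```

```text
[0.36, 0.18, 1.7, -0.96, 1.71, 0.44]
 d [-30.8, -117.2, 94.9] rv [-0.409, 1.271, -1.519] rows 16.2
time: 7.47
eef_pos: [549.3, -9.9, 248.2]
tcp_rot: [[-0.787, 0.614, 0.052], [0.557, 0.745, -0.367], [-0.264, -0.26, -0.929]]
wrist_force: [0.7, 0.1, 1.1]
gripper_width: 1.003
grasp_force: 0.0
[0.13, -0.17, 1.74, -0.38, 1.57, -0.79]
 d [36.2, -73.1, 131.0] rv [-0.189, 0.701, -0.599] rows 7.5
```

```bash
python3 steer.py '[[36,-73,131,-0.189,0.701,-0.599,1],[36,-73,131,-0.189,0.701,-0.599,1],[36,-73,131,-0.189,0.701,-0.599,1],[36,-73,131,-0.189,0.701,-0.599,1],[36,-73,131,-0.189,0.701,-0.599,1],[36,-73,131,-0.189,0.701,-0.599,1],[36,-73,131,-0.189,0.701,-0.599,1],[36,-73,131,-0.189,0.701,-0.599,1],[36,-73,131,-0.189,0.701,-0.599,1],[36,-73,131,-0.189,0.701,-0.599,1]]'
python3 k.py 453 -88.5 -7.3 0
python3 - <<'E'
from h import *
f=cam('top')
for o in boards(f): print(*o[:4])
E
```

```text
time: 8.3
eef_pos: [482.6, -91.0, 134.5]
tcp_rot: [[-0.859, 0.132, -0.495], [0.118, 0.991, 0.06], [0.498, -0.007, -0.867]]
wrist_force: [-0.4, -0.6, 0.1]
gripper_width: 0.999
grasp_force: 0.0
[-0.21, 0.1, 1.7, -0.05, 1.87, -1.65]
 d [-59.4, -0.4, 102.5] rv [-0.004, 0.002, -0.008] rows 2.8
[ 431.6 -338.4] [ 65.6 123.4] 83.0 [374. 188.]
[936.5 298.8] [146.5  49.4] 6.5 [173.  81.]
```

```bash
python3 steer.py '[[-30,0,52,0,0,0,1],[-50,0,86,0,0,-0.005,1],[-60,0,104,0,0,-0.008,1],[-60,0,104,0,0,-0.008,1],[-60,0,104,0,0,-0.008,0.4],[-60,0,104,0,0,-0.008,0.4],[-60,0,104,0,0,-0.008,0.4],[-60,0,104,0,0,-0.008,0.4],[-60,0,104,0,0,-0.008,0.4]]' 60; python3 sv.py
python3 steer.py '[[60,0,-104,0,0,0,0.4],[60,0,-150,0,0,0,0.4],[60,0,-180,0,0,0,0.4],[60,0,-180,0,0,0,0.4],[60,0,-180,0,0,0,0.4]]'
python3 p.py 453 -88.5 -7.3 -75 40 120
```

```text
time: 9.1
eef_pos: [484.7, -91.1, 18.9]
tcp_rot: [[-0.863, 0.122, -0.49], [0.106, 0.993, 0.06], [0.494, 0.0, -0.87]]
wrist_force: [2.4, 0.3, 10.8]
gripper_width: 0.727
grasp_force: 66.5
time: 9.52
eef_pos: [521.8, -95.8, 208.5]
tcp_rot: [[-0.864, 0.122, -0.488], [0.106, 0.993, 0.06], [0.491, -0.0, -0.871]]
wrist_force: [0.3, 0.8, -1.5]
gripper_width: 0.725
grasp_force: 67.2
[-0.21, 0.13, 1.54, -0.05, 1.99, -1.66]
 d [-52.0, 76.8, -49.3] rv [0.426, -1.259, 1.522] rows 16.2
```

```bash
python3 steer.py '[[-52,77,-49,0.21,-0.63,0.76,0.4],[-52,77,-49,0.21,-0.63,0.76,0.4],[-52,77,-49,0.21,-0.63,0.76,0.4],[-52,77,-49,0.21,-0.63,0.76,0.4],[-52,77,-49,0.21,-0.63,0.76,0.4],[-52,77,-49,0.21,-0.63,0.76,0.4],[-52,77,-49,0.21,-0.63,0.76,0.4],[-52,77,-49,0.21,-0.63,0.76,0.4],[-52,77,-49,0.21,-0.63,0.76,0.4]]'
python3 p.py 453 -88.5 -7.3 -75 20 80
```

```text
time: 10.27
eef_pos: [598.2, -26.6, 220.3]
tcp_rot: [[-0.699, 0.713, -0.046], [0.668, 0.63, -0.395], [-0.253, -0.307, -0.918]]
wrist_force: [-0.8, 0.4, -0.9]
gripper_width: 0.725
grasp_force: 67.1
[0.1, 0.0, 1.63, -0.4, 1.6, -0.66]
 d [-7.1, -1.6, 40.1] rv [0.213, -0.631, 0.759] rows 8.1
```

```bash
python3 steer.py '[[-7,-2,20,0.213,-0.631,0.759,0.4],[-7,-2,20,0.213,-0.631,0.759,0.4],[-7,-2,20,0.213,-0.631,0.759,0.4],[-7,-2,40,0.213,-0.631,0.759,0.4],[-7,-2,40,0.213,-0.631,0.759,0.4],[-7,-2,40,0.213,-0.631,0.759,0.4],[-7,-2,40,0.213,-0.631,0.759,0.4],[-7,-2,40,0.213,-0.631,0.759,0.4],[-7,-2,40,0.213,-0.631,0.759,0.4],[-7,-2,40,0.213,-0.631,0.759,0.4],[-7,-2,40,0.213,-0.631,0.759,0.4]]'
python3 p.py 453 -88.5 -7.3 -75 0 0
```

```text
time: 11.18
eef_pos: [600.5, -49.5, 184.9]
tcp_rot: [[-0.014, 1.0, -0.003], [0.5, 0.004, -0.866], [-0.866, -0.014, -0.5]]
wrist_force: [-0.9, -0.2, -1.6]
gripper_width: 0.728
grasp_force: 67.2
[0.27, 0.14, 1.74, -0.99, 1.64, 0.39]
 d [59.1, 0.6, 55.6] rv [-0.001, -0.007, 0.01] rows 1.9
```

```bash
python3 steer.py '[[30,0,28,0,0,0.01,0.4],[45,0,42,0,-0.005,0.01,0.4],[54,0.5,51,0,-0.005,0.01,0.4],[59,0.5,55.5,0,-0.005,0.01,0.4],[59,0.5,55.5,0,-0.005,0.01,0.4],[59,0.5,55.5,0,-0.005,0.01,0.4]]'
python3 p.py 453 -88.5 -7.3 -75 0 -2
```

```text
time: 11.68
eef_pos: [600.5, -68.2, 106.8]
tcp_rot: [[-0.0, 1.0, -0.002], [0.493, -0.002, -0.87], [-0.87, -0.002, -0.493]]
wrist_force: [0.0, 0.1, -1.7]
gripper_width: 0.727
grasp_force: 67.1
[0.25, 0.22, 1.79, -1.0, 1.55, 0.5]
 d [2.6, -0.3, 1.4] rv [-0.0, 0.001, -0.004] rows 0.1
```

```bash
python3 steer.py '[[1.5,0,0.8,0,0,0,0.4],[2.6,0,1.4,0,0,0,0.4],[2.6,0,1.4,0,0,0,0.4],[2.6,0,1.4,0,0,0,0.4]]'
python3 steer.py '[[0.8,0,0.5,0,0,0,0.4],[1.5,0,0.8,0,0,0,0.4],[1.5,0,0.8,0,0,0,0.4]]'
```

```text
time: 12.02
eef_pos: [600.4, -67.9, 103.5]
tcp_rot: [[0.0, 1.0, -0.002], [0.492, -0.002, -0.871], [-0.871, -0.001, -0.492]]
wrist_force: [1.1, 0.9, 3.6]
gripper_width: 0.725
grasp_force: 67.4
time: 12.27
eef_pos: [600.5, -68.1, 103.4]
tcp_rot: [[0.001, 1.0, -0.002], [0.49, -0.003, -0.872], [-0.872, 0.0, -0.49]]
wrist_force: [-5.7, 2.6, 17.7]
gripper_width: 0.723
grasp_force: 68.3
```

Contact. Release, retract, then look for board 3.

```bash
python3 steer.py '[[-0.8,0,-0.5,0,0,0,0.6],[-0.8,0,-0.5,0,0,0,0.85],[-0.8,0,-0.5,0,0,0,0.85],[-0.8,0,-0.5,0,0,0,0.85],[-0.8,0,-0.5,0,0,0,0.85],[0,0,-20,0,0,0,0.85],[0,0,-50,0,0,0,0.85],[0,0,-90,0,0,0,0.85],[0,0,-130,0,0,0,0.85],[-60,0,-160,0,0,0,1],[-60,0,-160,0,0,0,1]]'
python3 - <<'E'
from h import *
f=cam('top')
for o in boards(f): print(*o[:4])
E
python3 k.py 443.4 -225.6 8 170
```

```text
time: 13.18
eef_pos: [600.9, 43.5, 234.4]
tcp_rot: [[-0.001, 1.0, -0.001], [0.492, 0.0, -0.87], [-0.87, -0.002, -0.492]]
wrist_force: [1.1, -0.2, 1.2]
gripper_width: 1.002
grasp_force: 0.0
[ 431.6 -338.2] [ 65.2 123.8] 83.7 [374. 188.]
[ 443.7 -225.6] [121.7  65.4] 8.1 [341. 189.]
[ 631.7 -165.7] [ 44.1 130. ] 71.8 [312. 141.]
[0.41, 0.17, 1.62, -0.96, 1.8, 0.4]
 d [-84.6, -128.6, 255.9] rv [-0.484, 1.148, -1.794] rows 17.5
```

```bash
python3 steer.py '[[-80,-128,80,-0.24,0.57,-0.9,1],[-80,-128,80,-0.24,0.57,-0.9,1],[-80,-128,80,-0.24,0.57,-0.9,1],[-80,-128,80,-0.24,0.57,-0.9,1],[-80,-128,80,-0.24,0.57,-0.9,1],[-80,-128,80,-0.24,0.57,-0.9,1],[-80,-128,80,-0.24,0.57,-0.9,1],[-80,-128,80,-0.24,0.57,-0.9,1],[-80,-128,80,-0.24,0.57,-0.9,1],[-80,-128,80,-0.24,0.57,-0.9,1]]'
python3 k.py 443.4 -225.6 8 120
python3 - <<'E'
from h import *
a=cam('top')['pixels'][80:240,190:430];b=cam('side')['pixels'][130:240,190:355]
cv2.imwrite('pics/j3.png',np.hstack([cv2.resize(a,(600,400)),cv2.resize(b,None,fx=1.2,fy=1.2) if 0 else cv2.resize(b,(200,133)).repeat(3,0)[:400] if 0 else cv2.copyMakeBorder(cv2.resize(b,(200,133)),0,267,0,0,cv2.BORDER_CONSTANT)]))
E
```

```text
time: 14.07
eef_pos: [472.6, -67.9, 263.0]
tcp_rot: [[-0.795, 0.605, -0.041], [0.558, 0.703, -0.441], [-0.238, -0.373, -0.897]]
wrist_force: [1.0, 0.2, 0.6]
gripper_width: 0.999
grasp_force: 0.0
[0.06, -0.3, 1.84, -0.45, 1.67, -0.88]
 d [-55.8, -60.3, 181.5] rv [-0.248, 0.565, -0.892] rows 8.7
```

View pics/j3.png

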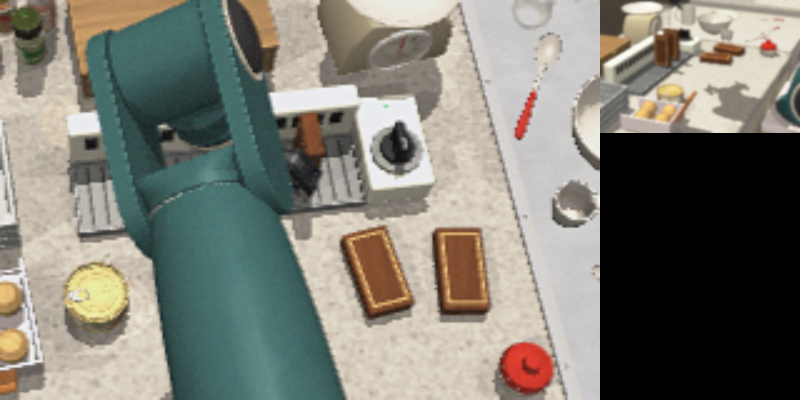

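The side inset shows both boards standing at (662,48). In the top view, boards 3 and 4 lie at (377,270) and (460,270).

```bash
python3 steer.py '[[-56,-60,181,-0.248,0.565,-0.892,1],[-56,-60,181,-0.248,0.565,-0.892,1],[-56,-60,181,-0.248,0.565,-0.892,1],[-56,-60,181,-0.248,0.565,-0.892,1],[-56,-60,181,-0.248,0.565,-0.892,1],[-56,-60,181,-0.248,0.565,-0.892,1],[-56,-60,181,-0.248,0.565,-0.892,1],[-56,-60,181,-0.248,0.565,-0.892,1],[-56,-60,181,-0.248,0.565,-0.892,1],[-56,-60,181,-0.248,0.565,-0.892,1]]'
python3 k.py 443.4 -225.6 8 0
```

```text
time: 15.0
eef_pos: [473.0, -220.5, 134.5]
tcp_rot: [[-0.856, -0.138, -0.498], [-0.117, 0.99, -0.072], [0.503, -0.004, -0.864]]
wrist_force: [0.2, -0.5, -0.2]
gripper_width: 1.0
grasp_force: 0.0
[-0.35, 0.13, 1.67, -0.25, 1.81, -2.07]
 d [-59.6, -0.5, 102.4] rv [-0.002, -0.004, -0.003] rows 2.8
```

```bash
python3 steer.py '[[-30,0,52,0,0,0,1],[-50,0,86,0,-0.004,0,1],[-60,0,104,0,-0.004,0,1],[-60,0,104,0,-0.004,0,1],[-60,0,104,0,-0.004,0,0.4],[-60,0,104,0,-0.004,0,0.4],[-60,0,104,0,-0.004,0,0.4],[-60,0,104,0,-0.004,0,0.4],[-60,0,104,0,-0.004,0,0.4]]' 60; python3 sv.py
python3 steer.py '[[60,0,-104,0,0,0,0.4],[100,0,-170,0,0,0,0.4],[130,0,-210,0,0,0,0.4],[130,0,-210,0,0,0,0.4],[130,0,-210,0,0,0,0.4],[130,0,-210,0,0,0,0.4],[130,0,-210,0,0,0,0.4]]'
python3 p.py 443.4 -225.6 8 0 40 120
```

```text
time: 15.75
eef_pos: [474.6, -221.6, 19.0]
tcp_rot: [[-0.863, -0.136, -0.487], [-0.115, 0.991, -0.073], [0.492, -0.007, -0.871]]
wrist_force: [2.1, 2.4, 9.3]
gripper_width: 0.727
grasp_force: 66.2
time: 16.33
eef_pos: [465.0, -221.9, 272.7]
tcp_rot: [[-0.867, -0.136, -0.48], [-0.113, 0.991, -0.075], [0.486, -0.011, -0.874]]
wrist_force: [0.9, 0.3, -0.2]
gripper_width: 0.729
grasp_force: 66.7
[-0.36, 0.03, 1.54, -0.27, 2.01, -2.13]
 d [-170.4, 248.5, -43.8] rv [0.492, -1.127, 1.788] rows 17.4
```

```bash
python3 steer.py '[[-47,257,-29,0.25,-0.56,0.89,0.4],[-47,257,-29,0.25,-0.56,0.89,0.4],[-47,257,-29,0.25,-0.56,0.89,0.4],[-47,257,-29,0.25,-0.56,0.89,0.4],[-47,257,-29,0.25,-0.56,0.89,0.4],[-47,257,-29,0.25,-0.56,0.89,0.4],[-47,257,-29,0.25,-0.56,0.89,0.4],[-47,257,-29,0.25,-0.56,0.89,0.4],[-47,257,-29,0.25,-0.56,0.89,0.4],[-47,257,-29,0.25,-0.56,0.89,0.4]]'
python3 p.py 443.4 -225.6 8 0 20 80
```

```text
time: 17.17
eef_pos: [483.1, 41.9, 264.7]
tcp_rot: [[-0.792, 0.609, -0.037], [0.559, 0.7, -0.445], [-0.245, -0.373, -0.895]]
wrist_force: [-0.9, 1.1, -1.6]
gripper_width: 0.726
grasp_force: 66.6
[0.28, -0.22, 1.77, -0.44, 1.75, -0.67]
 d [-81.4, 90.4, 73.2] rv [0.241, -0.568, 0.905] rows 8.8
```

```bash
python3 steer.py '[[-40,45,10,0.241,-0.568,0.905,0.4],[-81,90,20,0.241,-0.568,0.905,0.4],[-81,90,40,0.241,-0.568,0.905,0.4],[-81,90,73,0.241,-0.568,0.905,0.4],[-81,90,73,0.241,-0.568,0.905,0.4],[-81,90,73,0.241,-0.568,0.905,0.4],[-81,90,73,0.241,-0.568,0.905,0.4],[-81,90,73,0.241,-0.568,0.905,0.4],[-81,90,73,0.241,-0.568,0.905,0.4],[-81,90,73,0.241,-0.568,0.905,0.4],[-81,90,73,0.241,-0.568,0.905,0.4]]'
python3 p.py 443.4 -225.6 8 0 0 0
```

```text
time: 18.08
eef_pos: [599.8, 25.9, 184.0]
tcp_rot: [[-0.003, 1.0, -0.007], [0.496, -0.005, -0.868], [-0.868, -0.006, -0.496]]
wrist_force: [-0.1, 0.0, -1.6]
gripper_width: 0.724
grasp_force: 66.8
[0.38, 0.2, 1.67, -0.95, 1.74, 0.46]
 d [58.8, 0.7, 55.4] rv [-0.003, -0.005, 0.009] rows 1.9
```

```bash
python3 steer.py '[[30,0,28,0,0,0.01,0.4],[45,0,42,0,-0.005,0.01,0.4],[54,0.5,51,0,-0.005,0.01,0.4],[59,0.5,55.5,0,-0.005,0.01,0.4],[59,0.5,55.5,0,-0.005,0.01,0.4],[59,0.5,55.5,0,-0.005,0.01,0.4]]'
python3 p.py 443.4 -225.6 8 0 0 -2
python3 steer.py '[[1.5,0,0.8,0,0,0,0.4],[2.6,0,1.4,0,0,0,0.4],[2.6,0,1.4,0,0,0,0.4],[2.6,0,1.4,0,0,0,0.4]]'
```

```text
time: 18.58
eef_pos: [600.3, 7.1, 106.5]
tcp_rot: [[0.011, 1.0, -0.006], [0.49, -0.011, -0.872], [-0.872, 0.007, -0.49]]
wrist_force: [1.2, -0.4, -1.0]
gripper_width: 0.725
grasp_force: 66.8
[0.36, 0.27, 1.73, -0.96, 1.65, 0.56]
 d [2.6, -0.3, 1.6] rv [-0.001, 0.002, -0.005] rows 0.1
time: 18.92
eef_pos: [600.3, 7.3, 103.4]
tcp_rot: [[0.012, 1.0, -0.005], [0.489, -0.01, -0.872], [-0.872, 0.008, -0.49]]
wrist_force: [0.4, 0.3, 2.6]
gripper_width: 0.73
grasp_force: 66.9
```

Contact. Release, retract and go for board 4.

```bash
python3 steer.py '[[0,0,0,0,0,0,0.6],[0,0,0,0,0,0,0.85],[0,0,0,0,0,0,0.85],[0,0,0,0,0,0,0.85],[0,0,0,0,0,0,0.85],[0,0,-20,0,0,0,0.85],[0,0,-50,0,0,0,0.85],[0,0,-90,0,0,0,0.85],[0,0,-130,0,0,0,0.85],[-60,0,-140,0,0,0,1],[-60,0,-140,0,0,0,1]]'
python3 - <<'E'
from h import *
f=cam('top')
for o in boards(f): print(*o[:4])
E
python3 k.py 431.6 -338.2 -6.5 170
```

```text
time: 19.83
eef_pos: [600.6, 101.2, 226.7]
tcp_rot: [[0.012, 1.0, -0.003], [0.49, -0.008, -0.872], [-0.872, 0.009, -0.49]]
wrist_force: [0.4, -0.2, 1.0]
gripper_width: 1.0
grasp_force: 0.0
[ 431.6 -338.3] [ 65.5 123.5] 83.3 [374. 188.]
[ 641.  -209.8] [ 72.6 137.2] 14.4 [324. 137.]
[939.2 297.1] [142.7  49.4] 8.9 [173.  79.]
[0.48, 0.23, 1.56, -0.93, 1.86, 0.47]
 d [-180.9, -135.7, 406.4] rv [-0.413, 1.273, -1.552] rows 16.4
```

Run:
```python
from h import *
a=cam('top')['pixels'][80:240,190:430];b=cam('side')['pixels'][130:240,190:355]
cv2.imwrite('pics/j4.png',np.vstack([cv2.resize(a,(495,330),interpolation=cv2.INTER_CUBIC),cv2.resize(b,(495,330)[:1]+(265,),interpolation=cv2.INTER_CUBIC)]))
```

```text
(no output)
```

View pics/j4.png

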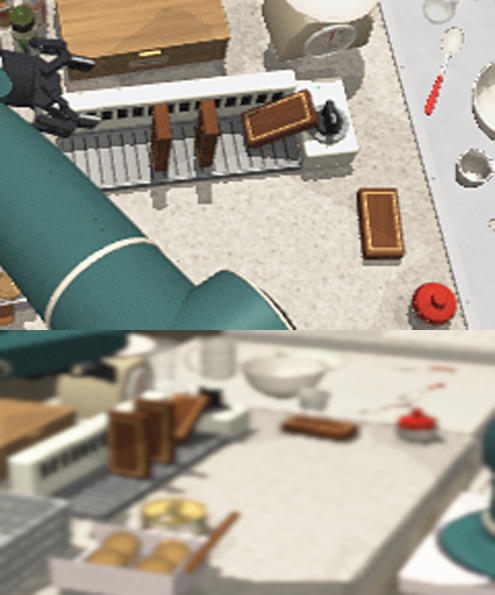

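Board 1 has been knocked over. It now leans from the rack onto the console at (280,117) in the top view, beside the knob. Boards 2 and 3 still stand, at (207,133) and (162,137). I will fetch board 4 first, then recover board 1.

```bash
python3 steer.py '[[-152,-118,202,-0.2,0.6,-0.8,1],[-152,-118,202,-0.2,0.6,-0.8,1],[-152,-118,202,-0.2,0.6,-0.8,1],[-152,-118,202,-0.2,0.6,-0.8,1],[-152,-118,202,-0.2,0.6,-0.8,1],[-152,-118,202,-0.2,0.6,-0.8,1],[-152,-118,202,-0.2,0.6,-0.8,1],[-152,-118,202,-0.2,0.6,-0.8,1],[-152,-118,202,-0.2,0.6,-0.8,1],[-152,-118,202,-0.2,0.6,-0.8,1]]'
python3 k.py 431.6 -338.2 -6.5 120
```

```text
time: 20.82
eef_pos: [478.8, -150.7, 255.9]
tcp_rot: [[-0.714, 0.698, -0.053], [0.648, 0.63, -0.429], [-0.265, -0.341, -0.902]]
wrist_force: [-0.2, 0.6, 0.2]
gripper_width: 1.001
grasp_force: 0.0
[-0.11, -0.28, 1.83, -0.45, 1.59, -0.91]
 d [-79.4, -91.6, 190.8] rv [-0.25, 0.641, -0.763] rows 8.2
```

```bash
python3 steer.py '[[-79,-92,191,-0.25,0.641,-0.763,1],[-79,-92,191,-0.25,0.641,-0.763,1],[-79,-92,191,-0.25,0.641,-0.763,1],[-79,-92,191,-0.25,0.641,-0.763,1],[-79,-92,191,-0.25,0.641,-0.763,1],[-79,-92,191,-0.25,0.641,-0.763,1],[-79,-92,191,-0.25,0.641,-0.763,1],[-79,-92,191,-0.25,0.641,-0.763,1],[-79,-92,191,-0.25,0.641,-0.763,1],[-79,-92,191,-0.25,0.641,-0.763,1]]'
python3 k.py 431.6 -338.2 -6.5 0
```

```text
time: 21.65
eef_pos: [461.9, -340.2, 134.4]
tcp_rot: [[-0.86, 0.113, -0.497], [0.099, 0.994, 0.054], [0.5, -0.002, -0.866]]
wrist_force: [-0.3, 0.9, 0.4]
gripper_width: 0.999
grasp_force: 0.0
[-0.57, 0.24, 1.54, -0.23, 1.84, -2.03]
 d [-58.9, -1.1, 102.7] rv [-0.002, -0.0, -0.001] rows 2.8
```

```bash
python3 steer.py '[[-30,-1,52,0,0,0,1],[-50,-1,86,0,0,0,1],[-60,-1,104,0,0,0,1],[-60,-1,104,0,0,0,1],[-60,-1,104,0,0,0,0.4],[-60,-1,104,0,0,0,0.4],[-60,-1,104,0,0,0,0.4],[-60,-1,104,0,0,0,0.4],[-60,-1,104,0,0,0,0.4]]' 60; python3 sv.py
python3 steer.py '[[60,0,-104,0,0,0,0.4],[100,0,-170,0,0,0,0.4],[130,0,-210,0,0,0,0.4],[130,0,-210,0,0,0,0.4],[130,0,-210,0,0,0,0.4],[130,0,-210,0,0,0,0.4],[130,0,-210,0,0,0,0.4]]'
python3 p.py 431.6 -338.2 -6.5 75 40 120
python3 - <<'E'
from h import *
to(np.array(bot.read_state()['tcp_rot']),[470,110,280])
E
```

```text
time: 22.4
eef_pos: [463.2, -342.5, 19.8]
tcp_rot: [[-0.864, 0.112, -0.492], [0.1, 0.994, 0.052], [0.494, -0.004, -0.869]]
wrist_force: [3.2, 1.2, 10.2]
gripper_width: 0.726
grasp_force: 66.4
time: 22.98
eef_pos: [454.4, -341.1, 273.7]
tcp_rot: [[-0.867, 0.113, -0.486], [0.102, 0.994, 0.048], [0.488, -0.008, -0.873]]
wrist_force: [-0.3, 0.3, -0.6]
gripper_width: 0.725
grasp_force: 66.7
[-0.58, 0.15, 1.41, -0.25, 2.03, -2.09]
 d [-102.1, 477.8, -6.7] rv [0.422, -1.247, 1.536] rows 16.2
 d [35.8, 450.0, 8.6] rv [0.0, 0.0, 0.0] rows 10.8
```

```bash
python3 steer.py '[[36,450,0,0.21,-0.62,0.76,0.4],[36,450,0,0.21,-0.62,0.76,0.4],[36,450,0,0.21,-0.62,0.76,0.4],[36,450,0,0.21,-0.62,0.76,0.4],[36,450,0,0.21,-0.62,0.76,0.4],[36,450,0,0.21,-0.62,0.76,0.4],[36,450,0,0.21,-0.62,0.76,0.4],[36,450,0,0.21,-0.62,0.76,0.4],[36,450,0,0.21,-0.62,0.76,0.4],[36,450,0,0.21,-0.62,0.76,0.4],[36,450,0,0.21,-0.62,0.76,0.4],[36,450,0,0.21,-0.62,0.76,0.4]]'
python3 p.py 431.6 -338.2 -6.5 75 20 80
python3 - <<'E'
from h import *
f=cam('top');g=cam('side'); np.save('pics/b1.npy',[f,g],allow_pickle=True)
a=cv2.resize(f['pixels'][95:170,280:380],(600,450),interpolation=cv2.INTER_CUBIC)
cv2.imwrite('pics/b1t.png',a)
cv2.imwrite('pics/b1s.png',cv2.resize(g['pixels'][130:205,215:315],(600,450),interpolation=cv2.INTER_CUBIC))
E
```

```text
time: 23.98
eef_pos: [472.7, 115.4, 281.8]
tcp_rot: [[-0.712, 0.7, -0.052], [0.66, 0.643, -0.389], [-0.239, -0.312, -0.92]]
wrist_force: [0.1, -0.8, -2.2]
gripper_width: 0.724
grasp_force: 66.6
[0.38, -0.19, 1.71, -0.36, 1.82, -0.45]
 d [-76.1, 110.9, 86.5] rv [0.215, -0.638, 0.785] rows 8.3
```

View pics/b1t.png

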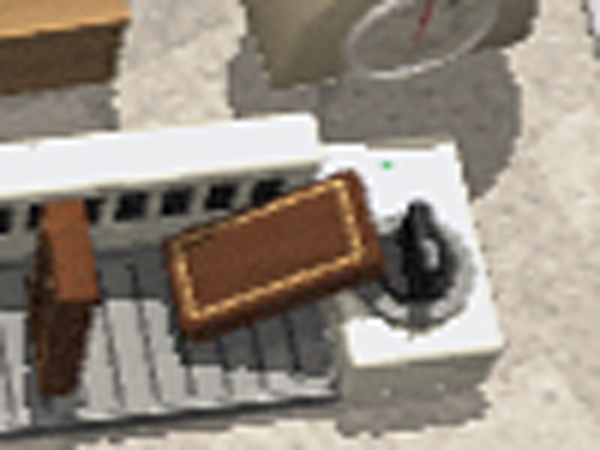

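View pics/b1s.png

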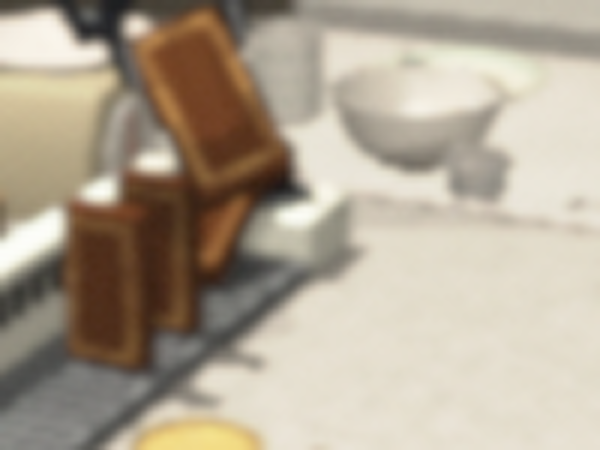

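The top crop shows board 1's upper face with corners at about (168,243), (350,173), (378,268) and (190,328), next to the knob. The side crop shows it leaning up toward the console behind the two standing boards, with the held board 4 above. I'll locate it with PnP on these corners.

Run:
```python
from h import *
f,g=np.load('pics/b1.npy',allow_pickle=True)
px=np.array([(168,243),(350,173),(378,268),(190,328)],float)/6+[280,95]
px=px-1/12*5  # resize centre shift
K=np.array([[f['f'],0,f['cx']],[0,f['f'],f['cy']],[0,0,1]])
O=np.array([(-60,32,0),(60,32,0),(60,-32,0),(-60,-32,0)],float)
n,rs,ts,er=cv2.solvePnPGeneric(O,px,K,None,flags=cv2.SOLVEPNP_IPPE)
for r,t,e in zip(rs,ts,er):
    W=(f['M'][:3,:3]@(cv2.Rodrigues(r)[0]@O.T+t)).T+f['M'][:3,3]
    print(e,W.round(0).tolist()); 
    print([np.round((np.array(proj(g,w))-[215,130])*6).tolist() for w in W])
# fixed heights alternative
for zl,zr in((30,75),(35,90),(30,60),(40,100),(40,110)):
    P=[ray(f,*px[0],zl),ray(f,*px[1],zr),ray(f,*px[2],zr),ray(f,*px[3],zl)]
    print(zl,zr,[round(float(np.linalg.norm(P[i]-P[(i+1)%4])),0) for i in range(4)],np.round(P).tolist())
```

```text
[0.27757662] [[714.0, -176.0, -83.0], [720.0, -286.0, -34.0], [656.0, -289.0, -35.0], [651.0, -179.0, -83.0]]
[[100.0, 361.0], [154.0, 263.0], [222.0, 274.0], [169.0, 373.0]]
[0.36808057] [[695.0, -167.0, -46.0], [713.0, -283.0, -22.0], [674.0, -299.0, -70.0], [656.0, -183.0, -94.0]]
[[114.0, 328.0], [160.0, 252.0], [209.0, 304.0], [166.0, 382.0]]
30 75 [111.0, 62.0, 111.0, 56.0] [[653.0, -151.0, 30.0], [661.0, -252.0, 75.0], [599.0, -255.0, 75.0], [597.0, -154.0, 30.0]]
35 90 [112.0, 62.0, 113.0, 56.0] [[650.0, -150.0, 35.0], [653.0, -247.0, 90.0], [591.0, -251.0, 90.0], [594.0, -153.0, 35.0]]
30 60 [111.0, 63.0, 111.0, 56.0] [[653.0, -151.0, 30.0], [669.0, -256.0, 60.0], [607.0, -260.0, 60.0], [597.0, -154.0, 30.0]]
40 100 [113.0, 61.0, 113.0, 56.0] [[648.0, -148.0, 40.0], [647.0, -244.0, 100.0], [586.0, -248.0, 100.0], [592.0, -151.0, 40.0]]
40 110 [116.0, 61.0, 117.0, 56.0] [[648.0, -148.0, 40.0], [642.0, -241.0, 110.0], [581.0, -245.0, 110.0], [592.0, -151.0, 40.0]]
```

```bash
python3 steer.py '[[-40,55,10,0.215,-0.638,0.785,0.4],[-76,111,20,0.215,-0.638,0.785,0.4],[-76,111,50,0.215,-0.638,0.785,0.4],[-76,111,86,0.215,-0.638,0.785,0.4],[-76,111,86,0.215,-0.638,0.785,0.4],[-76,111,86,0.215,-0.638,0.785,0.4],[-76,111,86,0.215,-0.638,0.785,0.4],[-76,111,86,0.215,-0.638,0.785,0.4],[-76,111,86,0.215,-0.638,0.785,0.4],[-76,111,86,0.215,-0.638,0.785,0.4],[-76,111,86,0.215,-0.638,0.785,0.4]]'
python3 p.py 431.6 -338.2 -6.5 75 0 0
```

```text
time: 25.0
eef_pos: [600.4, 96.1, 185.4]
tcp_rot: [[0.002, 1.0, -0.009], [0.493, -0.009, -0.87], [-0.87, -0.003, -0.493]]
wrist_force: [-0.6, 0.6, -1.2]
gripper_width: 0.727
grasp_force: 66.8
[0.48, 0.27, 1.59, -0.92, 1.82, 0.51]
 d [62.6, -0.0, 50.8] rv [-0.005, 0.001, -0.0] rows 1.9
```

```bash
python3 steer.py '[[32,0,26,0,0,0,0.4],[48,0,39,0,0,0,0.4],[57,0,46.5,-0.004,0,0,0.4],[62.5,0,51,-0.004,0,0,0.4],[62.5,0,51,-0.004,0,0,0.4],[62.5,0,51,-0.004,0,0,0.4]]'
python3 p.py 431.6 -338.2 -6.5 75 0 -2
python3 steer.py '[[1.5,0,0.8,0,0,0,0.4],[2.6,0,1.4,0,0,0,0.4],[2.6,0,1.4,0,0,0,0.4],[2.6,0,1.4,0,0,0,0.4]]'
```

```text
time: 25.5
eef_pos: [600.3, 83.5, 106.4]
tcp_rot: [[0.003, 1.0, -0.004], [0.493, -0.005, -0.87], [-0.87, 0.0, -0.493]]
wrist_force: [0.1, 0.6, -1.8]
gripper_width: 0.721
grasp_force: 66.8
[0.46, 0.34, 1.65, -0.91, 1.73, 0.6]
 d [1.9, -0.2, 1.9] rv [-0.0, 0.002, -0.001] rows 0.1
time: 25.83
eef_pos: [600.4, 83.8, 104.0]
tcp_rot: [[0.004, 1.0, -0.003], [0.492, -0.005, -0.871], [-0.871, 0.002, -0.492]]
wrist_force: [-1.3, 0.9, 6.2]
gripper_width: 0.724
grasp_force: 67.2
```

Run:
```python
from h import *
f,g=np.load('pics/b1.npy',allow_pickle=True)
for o in boards(f):
    c=o[3]
    if 300<c[0]<345 and 120<c[1]<150:
        px=np.array([proj(f,[*q,24]) for q in o[4]],np.float32)
        h=cv2.convexHull(px); 
        for e in(2,3): print(cv2.approxPolyDP(h,e,True)[:,0].round(1).tolist())
```

```text
[[339.0, 125.0], [342.0, 141.0], [314.0, 151.0], [310.0, 149.0], [307.0, 135.0], [335.0, 124.0]]
[[339.0, 125.0], [342.0, 141.0], [310.0, 149.0], [307.0, 135.0]]
```

```bash
python3 steer.py '[[0,0,0,0,0,0,0.6],[0,0,0,0,0,0,0.85],[0,0,0,0,0,0,0.85],[0,0,0,0,0,0,0.85],[0,0,0,0,0,0,0.85],[0,0,-20,0,0,0,0.85],[0,0,-50,0,0,0,0.85],[0,0,-90,0,0,0,0.85],[0,0,-130,0,0,0,0.85],[-60,0,-140,0,0,0,1],[-60,0,-140,0,0,0,1]]'
python3 - <<'E'
from h import *
f,g=np.load('pics/b1.npy',allow_pickle=True)
for n,u,v,z in[('A',306.7,134.3,33),('B',338.5,123.8,86),('C',343,140,86),('D',310.5,150,33)]: print(n,ray(f,u,v,z).round(0), ray(f,u,v,z+6).round(0))
f=cam('top')
for o in boards(f): print(*o[:4])
p=f['pixels']; h=cv2.cvtColor(p,cv2.COLOR_BGR2HSV)
# knob: dark px near console
m=(h[...,2]<60).astype(np.uint8); m[:115]=0;m[150:]=0;m[:,:338]=0;m[:,366:]=0
ys,xs=np.nonzero(m); print('knob px',xs.mean(),ys.mean(),xs.min(),xs.max(),ys.min(),ys.max()); 
for u,v in((xs.mean(),ys.min()),(xs.mean(),ys.max())): print(ray(f,u,v,75).round())
print(ray(f,349,118,50).round(),ray(f,362,157,50).round())
a=cv2.resize(p[95:170,200:380],(800,333),interpolation=cv2.INTER_CUBIC); g=cam('side')['pixels'][120:230,190:320]
cv2.imwrite('pics/v.png',np.vstack([a,cv2.copyMakeBorder(cv2.resize(g,(310,262),interpolation=cv2.INTER_CUBIC),0,0,0,490,cv2.BORDER_CONSTANT)]))
E
```

```text
time: 26.75
eef_pos: [600.9, 177.3, 226.8]
tcp_rot: [[0.003, 1.0, -0.002], [0.493, -0.003, -0.87], [-0.87, 0.001, -0.493]]
wrist_force: [1.4, -0.7, 0.9]
gripper_width: 0.998
grasp_force: 0.0
A [ 655. -148.   33.] [ 651. -146.   39.]
B [ 653. -250.   86.] [ 650. -248.   92.]
C [ 590. -253.   86.] [ 587. -251.   92.]
D [ 593. -150.   33.] [ 590. -149.   39.]
[ 640.2 -210. ] [ 71.2 137.4] 14.5 [325. 138.]
[936.9 300.7] [147.6  49.3] 4.3 [173.  80.]
knob px 347.970297029703 139.22772277227722 338 354 129 145
[ 636. -282.   75.]
[ 575. -269.   75.]
[ 692. -302.   50.] [ 537. -315.   50.]
```

View pics/v.png

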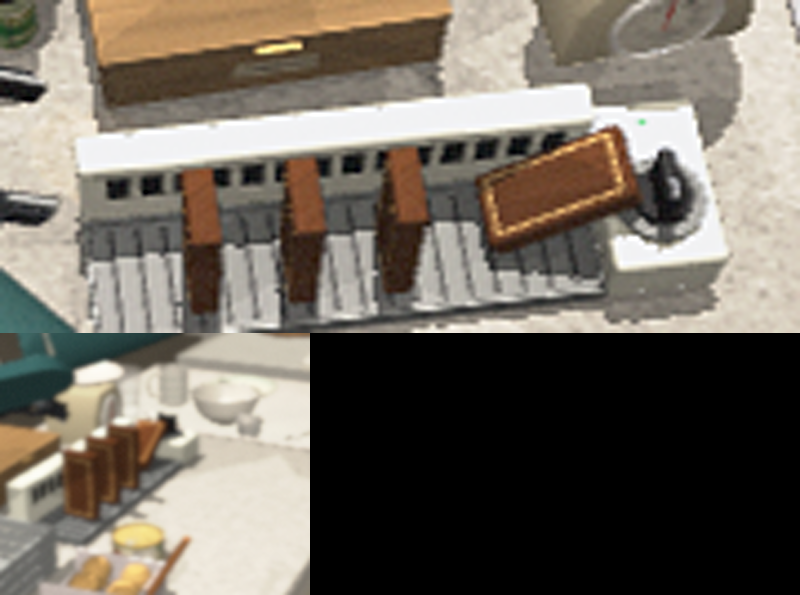

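Three boards stand at (200,240), (305,235) and (403,220) in the crop. Board 1 leans at (560,185), with its upper end next to the knob at (667,187).

Run:
```python
from h import *
f=cam('top');g=cam('side')
for th in(20,27,35,45):
    t=np.radians(th); zl=12+24*np.cos(t); zr=zl+120*np.sin(t)
    P=[ray(f,306.7,134.3,zl),ray(f,338.5,123.8,zr),ray(f,343,140,zr),ray(f,310.5,150,zl)]
    print(th,'L',np.linalg.norm(P[1]-P[0]).round(),[p.round().tolist() for p in P],[((np.array(proj(g,p))-[190,120])*2.385).round().tolist() for p in P])
```

```text
20 L 114.0 [[654.0, -147.0, 35.0], [659.0, -253.0, 76.0], [596.0, -256.0, 76.0], [592.0, -150.0, 35.0]] [[116.0, 124.0], [138.0, 89.0], [166.0, 93.0], [145.0, 129.0]]
27 L 116.0 [[654.0, -147.0, 33.0], [652.0, -250.0, 88.0], [589.0, -252.0, 88.0], [592.0, -150.0, 33.0]] [[116.0, 125.0], [140.0, 84.0], [168.0, 88.0], [145.0, 129.0]]
35 L 120.0 [[655.0, -148.0, 32.0], [645.0, -246.0, 100.0], [583.0, -248.0, 100.0], [593.0, -150.0, 32.0]] [[116.0, 125.0], [142.0, 79.0], [170.0, 83.0], [144.0, 130.0]]
45 L 127.0 [[657.0, -148.0, 29.0], [638.0, -242.0, 114.0], [576.0, -244.0, 114.0], [595.0, -151.0, 29.0]] [[116.0, 126.0], [144.0, 74.0], [172.0, 78.0], [144.0, 131.0]]
```

```bash
cat > b1.py <<'E'
import sys
from h import *
z=float(sys.argv[1]); print(np.round(bot.read_state()['joint_positions'],2).tolist())
to(frame([0,0,-1],[1,.03,0]),[621,-251,z])
E
python3 b1.py 190
python3 steer.py '[[-60,0,-20,0,0,0,1],[-180,20,380,0,0.524,0.03,1],[-180,20,380,0,0.524,0.03,1],[-180,20,380,0,0.524,0.03,1],[-180,20,380,0,0.524,0.03,1],[-180,20,380,0,0.524,0.03,1],[-180,20,380,0,0.524,0.03,1],[-180,20,380,0,0.524,0.03,1],[-180,20,380,0,0.524,0.03,1],[-180,20,380,0,0.524,0.03,1],[-180,20,380,0,0.524,0.03,1],[-180,20,380,0,0.524,0.03,1]]' 90
python3 b1.py 140
```

```text
[0.58, 0.32, 1.46, -0.9, 1.94, 0.5]
 d [-181.1, 22.8, 387.8] rv [-0.019, 1.055, -0.032] rows 10.3
time: 27.95
eef_pos: [616.7, -249.0, 189.8]
tcp_rot: [[0.034, 0.999, -0.001], [0.861, -0.03, -0.507], [-0.507, 0.017, -0.862]]
wrist_force: [0.3, 0.1, -0.6]
gripper_width: 1.002
grasp_force: 0.0
[-0.21, 0.05, 1.66, -0.53, 1.35, -0.08]
 d [23.7, 3.5, 43.9] rv [0.0, 0.532, -0.063] rows 4.3
```

```bash
python3 steer.py '[[24,3.5,44,0,0.532,-0.063,1],[24,3.5,44,0,0.532,-0.063,1],[24,3.5,44,0,0.532,-0.063,1],[24,3.5,44,0,0.532,-0.063,1],[24,3.5,44,0,0.532,-0.063,1],[24,3.5,44,0,0.532,-0.063,1],[24,3.5,44,0,0.532,-0.063,1]]'
python3 b1.py 78
python3 - <<'E'
from h import *
f=cam('top')
for o in boards(f): print(*o[:4])
E
```

```text
time: 28.53
eef_pos: [622.4, -245.7, 141.6]
tcp_rot: [[-0.033, 0.999, 0.002], [0.999, 0.033, -0.001], [-0.001, 0.002, -1.0]]
wrist_force: [0.6, 0.4, -0.2]
gripper_width: 1.0
grasp_force: 0.0
[-0.41, 0.14, 1.57, 0.0, 1.42, -0.45]
 d [-5.2, -1.7, 63.6] rv [0.002, 0.001, 0.003] rows 1.5
[936.9 300.7] [147.6  49.3] 4.3 [173.  81.]
```

```bash
python3 steer.py '[[-5,-2,25,0,0,0.003,1],[-5,-2,45,0,0,0.003,1],[-5,-2,56,0,0,0.003,1],[-5,-2,63,0,0,0.003,1],[-5,-2,63,0,0,0.003,1]]' 90
python3 steer.py '[[0,0,0,0,0,0,0.4],[0,0,0,0,0,0,0.4],[0,0,0,0,0,0,0.4],[0,0,0,0,0,0,0.4],[0,0,0,0,0,0,0.4],[0,0,0,0,0,0,0.4]]'; python3 sv.py
```

```text
time: 29.0
eef_pos: [620.9, -249.5, 78.7]
tcp_rot: [[-0.032, 0.999, 0.002], [0.999, 0.032, 0.0], [0.0, 0.002, -1.0]]
wrist_force: [-0.5, 0.6, -0.2]
gripper_width: 0.999
grasp_force: 0.0
time: 29.5
eef_pos: [621.8, -250.5, 82.1]
tcp_rot: [[-0.031, 0.999, 0.006], [1.0, 0.031, -0.001], [-0.001, 0.006, -1.0]]
wrist_force: [-3.7, 2.2, 7.4]
gripper_width: 0.701
grasp_force: 95.0
```

```bash
python3 steer.py '[[0,0,-20,0,0,0,0.4],[0,0,-50,0,0,0,0.4],[0,0,-90,0,0,0,0.4],[0,0,-130,0,0,0,0.4],[0,0,-170,0,0,0,0.4],[0,0,-190,0,0,0,0.4],[0,0,-190,0,0,0,0.4]]'
python3 - <<'E'
from h import *
g=cam('side');f=cam('top'); np.save('pics/b2.npy',[f,g],allow_pickle=True)
for n,F in(('t',f),('s',g)):
  for o in boards(F): print(n,[proj(F,[*q,24]) for q in []],o[3])
print(np.round(proj(g,bot.read_state()['eef_pos'])))
a=cv2.resize(g['pixels'][70:190,200:330],(520,480),interpolation=cv2.INTER_CUBIC); b=cv2.resize(f['pixels'][80:180,280:380],(280,280)); b=cv2.copyMakeBorder(b,0,200,0,0,cv2.BORDER_CONSTANT)
cv2.imwrite('pics/b2.png',np.hstack([a,b]))
E
```

```text
time: 30.08
eef_pos: [621.5, -250.8, 277.7]
tcp_rot: [[-0.031, 0.999, 0.013], [0.999, 0.031, -0.004], [-0.004, 0.013, -1.0]]
wrist_force: [1.2, -0.1, -1.7]
gripper_width: 0.696
grasp_force: 97.0
t [] [325. 109.]
t [] [173.  81.]
s [] [129. 191.]
s [] [232. 178.]
[254. 119.]
```

View pics/b2.png

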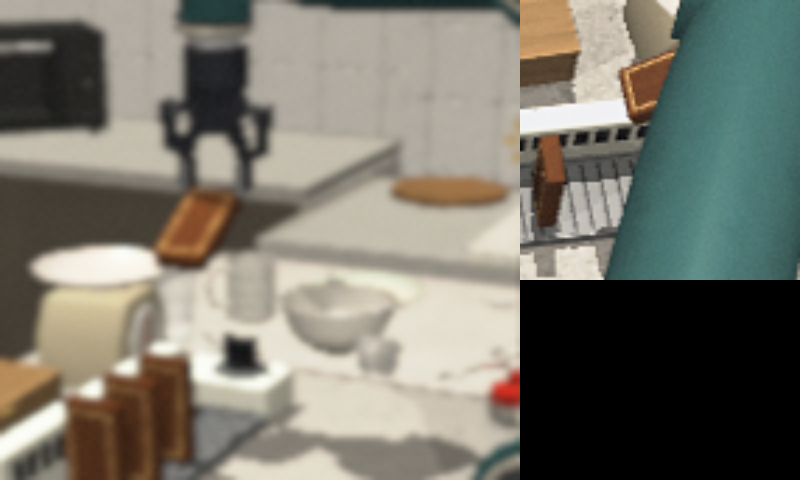

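The board is held by its upper end at (210,192) and slopes down to (180,255). The knob at (240,350) looks unturned. I'll get the slope by casting rays onto the planes of its sides.

Run:
```python
from h import *
f,g=np.load('pics/b2.npy',allow_pickle=True)
def rx(F,u,v,x):
    d=F['M'][:3,:3]@np.array([(u-F['cx'])/F['f'],(v-F['cy'])/F['f'],1]); o=F['M'][:3,3]; return (o+d*(x-o[0])/d[0]).round(1)
for n,u,v,x in[('TL',185,190,653),('TR',237,193,590),('BL',157,246,653),('BR',203,255,590)]: print(n,rx(g,200+u/4,70+v/4,x))
# mask corners
hsv=cv2.cvtColor(g['pixels'],cv2.COLOR_BGR2HSV); m=(((hsv[...,0]<16)|(hsv[...,0]>172))&(hsv[...,1]>95)&(hsv[...,2]<190)).astype(np.uint8); m[:116]=0;m[138:]=0;m[:,:236]=0;m[:,262:]=0
c=max(cv2.findContours(m,0,2)[0],key=cv2.contourArea); q=cv2.approxPolyDP(cv2.convexHull(c),1.5,True)[:,0]; print(q.tolist())
print('top: left end', ray(f,280+105/2.8,80+70/2.8,230).round(),ray(f,280+113/2.8,80+120/2.8,230).round())
```

```text
TL [ 653.  -232.1  278.1]
TR [ 590.  -241.4  278.4]
BL [ 653.  -160.9  228.2]
BR [ 590.  -152.8  226.5]
[[259, 120], [255, 130], [249, 136], [241, 135], [238, 131], [247, 117]]
top: left end [ 647. -154.  230.] [ 583. -152.  230.]
```

```bash
cat > q1.py <<'E'
import sys,json
from h import *
d=json.load(open('grip1.json')) if len(sys.argv)>3 else None
if d is None:
    s=bot.read_state(); R0=np.array(s['tcp_rot']);p0=np.array(s['eef_pos']);t=np.radians(30)
    u=np.array([-.031*np.cos(t),np.cos(t),-np.sin(t)]);n=np.array([0,np.sin(t),np.cos(t)])
    d=dict(off=(R0.T@(np.array([621.5,-208,244.5])-p0)).tolist(),u=(R0.T@u).tolist(),n=(R0.T@n).tolist()); d['off'][1]=0; json.dump(d,open('grip1.json','w'))
u,n,off=map(np.array,(d['u'],d['n'],d['off'])); u/=np.linalg.norm(u);n-=u*(n@u);n/=np.linalg.norm(n)
Bt=np.c_[u,np.cross(n,u),n];Uw=np.array([0,0,-1.]);Nw=np.array([0,1.,0]);R=np.c_[Uw,np.cross(Nw,Uw),Nw]@Bt.T
print(np.round(bot.read_state()['joint_positions'],2).tolist())
p=np.array([600,135,75.])-R@off; print(p.round(1),R.round(2).tolist()); to(R,p+[0,float(sys.argv[1]),float(sys.argv[2])])
E
python3 q1.py 20 100
```

```text
[-0.42, 0.09, 1.41, 0.0, 1.63, -0.45]
[599.8 137.2 125.3] [[-0.01, 1.0, 0.02], [0.5, 0.02, -0.87], [-0.87, 0.0, -0.5]]
 d [408.2, -8.3, 45.6] rv [0.009, -1.047, 0.007] rows 9.9
```

```bash
python3 steer.py '[[40,-2,-20,0,-0.1,0,0.4],[80,-4,-30,0,-0.2,0,0.4],[120,-5,-30,0,-0.3,0,0.4],[160,-8,-30,0,-0.4,0,0.4],[200,-8,-30,0,-0.5,0,0.4],[240,-8,-30,0,-0.6,0,0.4],[280,-8,-30,0,-0.7,0,0.4],[320,-8,-30,0,-0.8,0,0.4],[360,-8,-20,0,-0.9,0,0.4],[400,-8,0,0,-1,0,0.4],[408,-8,30,0.009,-1.047,0.007,0.4],[408,-8,45,0.009,-1.047,0.007,0.4]]'
python3 q1.py 0 0 x
```

```text
time: 31.18
eef_pos: [598.4, 160.3, 217.7]
tcp_rot: [[-0.02, 1.0, 0.018], [0.494, 0.026, -0.869], [-0.869, -0.008, -0.494]]
wrist_force: [0.9, 0.4, -3.4]
gripper_width: 0.699
grasp_force: 97.5
[0.56, 0.29, 1.51, -0.91, 1.9, 0.48]
[599.8 137.2 125.3] [[-0.01, 1.0, 0.02], [0.5, 0.02, -0.87], [-0.87, 0.0, -0.5]]
 d [69.0, 1.6, 65.8] rv [-0.001, 0.005, 0.012] rows 2.3
```

```bash
python3 steer.py '[[30,1,28,0,0,0.012,0.4],[52,1.5,49,0,0,0.012,0.4],[60,1.6,57,0,0.005,0.012,0.4],[60,1.6,57,0,0.005,0.012,0.4],[60,1.6,57,0,0.005,0.012,0.4]]'
python3 - <<'E'
from h import *
g=cam('side')
def rp(F,u,v,y):
    d=F['M'][:3,:3]@np.array([(u-F['cx'])/F['f'],(v-F['cy'])/F['f'],1]); o=F['M'][:3,3]; return (o+d*(y-o[1])/d[1]).round(1)
hsv=cv2.cvtColor(g['pixels'],cv2.COLOR_BGR2HSV); m=(((hsv[...,0]<16)|(hsv[...,0]>172))&(hsv[...,1]>95)&(hsv[...,2]<190)).astype(np.uint8)
for c in cv2.findContours(m,0,2)[0]:
    if cv2.contourArea(c)>150:
        q=cv2.approxPolyDP(cv2.convexHull(c),2,True)[:,0]; print(cv2.contourArea(c),q.tolist())
P=lambda x,y,z:np.round(proj(g,[x,y,z]),1).tolist()
for y in(123,147,63,87): print(y,[P(x,y,z) for x in(632,568) for z in(12,142)])
b=g['pixels'][100:220,180:280]; cv2.imwrite('pics/last.png',cv2.resize(b,(500,600),interpolation=cv2.INTER_CUBIC))
E
```

```text
time: 31.6
eef_pos: [602.2, 137.3, 145.7]
tcp_rot: [[0.002, 1.0, 0.018], [0.505, 0.015, -0.863], [-0.863, 0.011, -0.504]]
wrist_force: [-0.2, -0.5, -1.0]
gripper_width: 0.702
grasp_force: 97.6
455.0 [[131, 171], [141, 199], [137, 206], [124, 210], [117, 189], [123, 174]]
982.0 [[245, 160], [247, 183], [230, 197], [209, 197], [206, 173], [236, 159]]
152.0 [[429, 32], [434, 42], [430, 55], [420, 56], [419, 46], [425, 34]]
123 [[212.3, 199.1], [210.4, 169.7], [225.7, 202.0], [224.2, 172.1]]
147 [[209.1, 201.4], [207.1, 171.6], [222.6, 204.4], [221.0, 174.1]]
63 [[219.9, 193.7], [218.3, 165.0], [232.9, 196.4], [231.8, 167.3]]
87 [[216.9, 195.8], [215.2, 166.9], [230.1, 198.6], [228.9, 169.2]]
```

```bash
python3 steer.py '[[9,-1,5,0,0,0,0.4],[15,-2,9,0,0,0,0.4],[17,-2,10,0,0,0,0.4],[17,-2,10,0,0,0,0.4]]'
python3 steer.py '[[1,0,0.6,0,0,0,0.4],[1.8,0,1,0,0,0,0.4],[1.8,0,1,0,0,0,0.4]]'
```

```text
time: 31.98
eef_pos: [601.5, 138.1, 130.2]
tcp_rot: [[0.008, 1.0, 0.022], [0.502, 0.015, -0.865], [-0.865, 0.018, -0.502]]
wrist_force: [-0.1, 3.3, 36.4]
gripper_width: 0.701
grasp_force: 101.2
time: 32.23
eef_pos: [601.8, 138.3, 130.0]
tcp_rot: [[0.01, 1.0, 0.022], [0.501, 0.015, -0.865], [-0.865, 0.02, -0.501]]
wrist_force: [-2.6, 5.2, 48.2]
gripper_width: 0.702
grasp_force: 102.3
```

```bash
python3 steer.py '[[-2.5,0,-1.4,0,0,0,0.4],[-3.5,0,-2,0,0,0,0.4],[-3.5,0,-2,0,0,0,0.4]]'
python3 - <<'E'
from h import *
g=cam('side');f=cam('top')
hsv=cv2.cvtColor(g['pixels'],cv2.COLOR_BGR2HSV); m=(((hsv[...,0]<16)|(hsv[...,0]>172))&(hsv[...,1]>95)&(hsv[...,2]<190)).astype(np.uint8)
for r in range(164,208,3): 
    xs=np.nonzero(m[r,195:255])[0]+195; print(r,xs.min() if len(xs) else 0,xs.max() if len(xs) else 0,end=' | ')
P=lambda F,x,y,z:np.round(proj(F,[x,y,z]),1).tolist()
print([P(g,x,y,z) for y in(147,) for x in(633,569) for z in(12,132)])
print('rim',P(g,602,160,12),'top',[P(f,568,y,12) for y in(123,147,160)])
print(f['pixels'][150:175:3,205:245:2].sum(2)//3)
E
```

```text
time: 32.48
eef_pos: [601.2, 138.2, 130.5]
tcp_rot: [[0.006, 1.0, 0.022], [0.504, 0.016, -0.864], [-0.864, 0.016, -0.503]]
wrist_force: [1.1, 2.8, 22.1]
gripper_width: 0.696
grasp_force: 99.8
164 227 246 | 167 227 246 | 170 218 246 | 173 223 247 | 176 223 246 | 179 195 247 | 182 209 247 | 185 208 240 | 188 208 239 | 191 209 231 | 194 209 230 | 197 208 230 | 200 212 222 | 203 219 220 | 206 0 0 | [[208.9, 201.4], [207.0, 174.0], [222.4, 204.3], [220.9, 176.5]]
rim [213.7, 204.1] top [[232.6, 167.7], [225.7, 168.5], [221.9, 168.9]]
[[ 25  26  30  30  51  45  47  79 129 181 187 211 102  71  65  85  51  75
   53  38]
 [ 80  99 103  52  54  59  52  28  26  37  45  46  36  22 155 177 122 178
   60  36]
 [ 57  61  48  52  56  55  60 127 175 177  36  37  41  34 179 173 156 176
   65  30]
 [ 73  36  17  16  19 163 192 180 125 174  49  33  37  31 178 173 157 157
   65  38]
 [ 86  80  89 197 192 182 187 171 134 178  44  40  37  31 139 173 162 151
   88  47]
 [ 92  89  83  83  94 192 184 173  86  90  62  35  35 103 129 185 188 114
   85  60]
 [ 93  97  89  91  85  82  79 127  85  83  92  48  87  89 113 182 188 131
   85  88]
 [ 96  95  95  94  91  87  82  79 112 195  78  85  89  95 200 203 140  96
   69  68]
 [ 99 100  97  95  95  93  88  87  86  82  75  95  93 125 140 140 127 136
  128 132]]
```

```bash
python3 steer.py '[[-1,0,-0.6,0,0,0,0.4],[-1.7,0,-1,0,0,0,0.4],[-1.7,0,-1,0,0,0,0.4]]'
python3 steer.py '[[0,0,0,0,0,0,0.6],[0,0,0,0,0,0,0.85],[0,0,0,0,0,0,0.85],[0,0,0,0,0,0,0.85],[0,0,0,0,0,0,0.85],[0,0,0,0,0,0,0.85],[0,0,-15,0,0,0,0.85],[0,0,-40,0,0,0,0.85],[0,0,-80,0,0,0,0.85],[0,0,-110,0,0,0,0.85],[-50,0,-120,0,0,0,1],[-50,0,-120,0,0,0,1]]'
python3 - <<'E'
from h import *
g=cam('side');f=cam('top')
P=lambda F,x,y,z:np.round(proj(F,[x,y,z]),1).tolist()
for n,F in(('side',g),('top',f)):
    hsv=cv2.cvtColor(F['pixels'],cv2.COLOR_BGR2HSV); m=(((hsv[...,0]<16)|(hsv[...,0]>172))&(hsv[...,1]>95)&(hsv[...,2]<190)).astype(np.uint8)
    for c in cv2.findContours(m,0,2)[0]:
        if cv2.contourArea(c)>60: print(n,cv2.contourArea(c),cv2.approxPolyDP(cv2.convexHull(c),2,True)[:,0].tolist())
    print([P(F,x,y,z) for y in(123,147) for x in(633,569) for z in(12,132)])
b=f['pixels'][95:175,195:375];a=g['pixels'][120:230,190:320]
cv2.imwrite('pics/last.png',np.vstack([cv2.resize(b,(720,320),interpolation=cv2.INTER_CUBIC),cv2.copyMakeBorder(cv2.resize(a,(330,280)),0,0,0,390,cv2.BORDER_CONSTANT)]))
E
```

```text
time: 32.83
eef_pos: [600.9, 138.1, 130.8]
tcp_rot: [[0.004, 1.0, 0.021], [0.504, 0.016, -0.863], [-0.863, 0.014, -0.504]]
wrist_force: [3.0, 1.4, 9.3]
gripper_width: 0.7
grasp_force: 98.6
time: 33.83
eef_pos: [598.3, 217.7, 237.7]
tcp_rot: [[0.004, 1.0, 0.022], [0.506, 0.017, -0.862], [-0.863, 0.015, -0.506]]
wrist_force: [0.6, -0.5, 0.8]
gripper_width: 0.996
grasp_force: 0.0
side 121.5 [[174, 236], [113, 275], [101, 280], [93, 279], [96, 275]]
side 452.0 [[132, 172], [141, 199], [137, 206], [124, 210], [117, 189], [123, 174]]
side 1065.0 [[245, 160], [247, 183], [220, 203], [208, 198], [208, 170], [236, 159]]
side 112.5 [[325, 117], [320, 120], [299, 118], [300, 115]]
side 143.5 [[428, 32], [434, 44], [430, 55], [422, 56], [421, 46]]
[[212.1, 199.1], [210.3, 172.0], [225.5, 202.0], [224.1, 174.4], [208.9, 201.4], [207.0, 174.0], [222.4, 204.3], [220.9, 176.5]]
top 185.5 [[228, 134], [230, 165], [225, 165], [222, 135]]
top 204.5 [[241, 133], [248, 135], [248, 164], [245, 165], [242, 159]]
top 217.0 [[270, 130], [270, 162], [265, 162], [264, 131]]
top 235.0 [[293, 128], [296, 144], [292, 158], [287, 160], [286, 131]]
top 65.0 [[298, 106], [282, 110], [272, 108], [274, 102], [286, 100]]
top 145.5 [[165, 95], [160, 99], [154, 99], [148, 84], [162, 80]]
top 301.5 [[172, 65], [178, 69], [182, 87], [177, 98], [173, 98], [169, 93], [165, 69]]
[[230.6, 150.9], [229.5, 134.0], [232.6, 167.5], [231.7, 151.5], [223.7, 151.6], [222.2, 134.8], [225.7, 168.2], [224.2, 152.3]]
```

All four boards stand: the top view shows four tall blobs, at columns 226, 245, 267 and 291. Next is the scoop: check it has not moved and compute the approach.

```bash
cat > sc.py <<'E'
import sys
from h import *
C=np.array([431.,293.,0]);YAW=np.radians(5.5)
Rs=Ro.from_euler('z',YAW).as_matrix()
def gpose(C=C,Rs=Rs,tilt=0.,back=0):
    # scoop pose C,Rs ; grip tool pose
    zt=np.array([.5,0,-.866]); R=Rs@frame(zt,[.866,0,.5]); p=C+Rs@(np.array([-106,0,86])+zt*(11-back)); return R,p
def pour(th,lip,yaw=YAW):
    R2=Ro.from_euler('z',yaw).as_matrix()@Ro.from_euler('y',th).as_matrix(); return gpose(np.array(lip)-R2@np.array([75,0,5]),R2)
E
python3 - <<'E'
from sc import *
f=cam('top')
hsv=cv2.cvtColor(f['pixels'],cv2.COLOR_BGR2HSV); m=((hsv[...,0]>4)&(hsv[...,0]<22)&(hsv[...,1]>110)&(hsv[...,2]>120)).astype(np.uint8)
for c in cv2.findContours(m,0,2)[0]:
    if cv2.contourArea(c)>40:
        M=cv2.moments(c);u=M['m10']/M['m00'];v=M['m01']/M['m00']; print(cv2.contourArea(c),round(u),round(v),ray(f,u,v,46).round(),ray(f,u,v,86).round(),cv2.boundingRect(c))
R,p=gpose(back=100); print(p); to(R,p)
to(R,[350,285,230])
E
```

```text
230.5 76 166 [621. 643.  46.] [600. 629.  86.] (59, 160, 56, 12)
72.5 225 142 [653. 139.  46.] [631. 140.  86.] (222, 134, 8, 16)
71.5 245 140 [649.  70.  46.] [628.  73.  86.] (242, 133, 7, 16)
71.0 268 138 [648. -11.  46.] [626.  -5.  86.] (265, 131, 8, 16)
67.0 291 136 [649. -91.  46.] [627. -83.  86.] (288, 128, 8, 17)
76.0 496 119 [ 630. -820.   46.] [ 609. -792.   86.] (490, 113, 14, 13)
93.5 188 72 [954. 242.  46.] [924. 239.  86.] (183, 67, 13, 12)
2952.5 257 85 [871.  -2.  46.] [843.   3.  86.] (216, 59, 85, 51)
[281.19287215 278.57521425 163.074     ]
 d [91.3, -316.5, -24.0] rv [-0.506, 1.038, 0.195] rows 9.4
 d [37.0, -246.7, -62.0] rv [-0.506, 1.038, 0.195] rows 9.4
```

```bash
python3 steer.py '[[40,-250,-60,-0.506,1.038,0.195,1],[40,-250,-60,-0.506,1.038,0.195,1],[40,-250,-60,-0.506,1.038,0.195,1],[40,-250,-60,-0.506,1.038,0.195,1],[40,-250,-60,-0.506,1.038,0.195,1],[40,-250,-60,-0.506,1.038,0.195,1],[40,-250,-60,-0.506,1.038,0.195,1],[40,-250,-60,-0.506,1.038,0.195,1],[40,-250,-60,-0.506,1.038,0.195,1],[40,-250,-60,-0.506,1.038,0.195,1]]' 100
python3 - <<'E'
from sc import *
R,p=gpose(back=100); print(np.round(bot.read_state()['joint_positions'],2).tolist()); to(R,p)
a=np.load('pics/side0.npy',allow_pickle=True).item(); g=cam('side')
for F in(a,g):
    hsv=cv2.cvtColor(F['pixels'],cv2.COLOR_BGR2HSV); m=((hsv[...,0]>4)&(hsv[...,0]<22)&(hsv[...,1]>90)&(hsv[...,2]>90)).astype(np.uint8); m[:200]=0;m[245:]=0;m[:,:200]=0;m[:,290:]=0
    for c in cv2.findContours(m,0,2)[0]:
        if cv2.contourArea(c)>40: print(cv2.contourArea(c),cv2.boundingRect(c))
    print()
f=cam('top');np.save('pics/sc1.npy',[f,g],allow_pickle=True)
print(np.abs(g['pixels'].astype(int)-a['pixels'])[215:245,205:270].sum(2).mean())
E
```

```text
time: 34.82
eef_pos: [345.9, 284.7, 225.3]
tcp_rot: [[-0.099, 0.861, 0.499], [0.995, 0.083, 0.053], [0.004, 0.502, -0.865]]
wrist_force: [0.5, -0.3, 0.3]
gripper_width: 1.0
grasp_force: 0.0
[0.84, -0.67, 2.16, -0.36, 1.27, 0.79]
 d [0.0, -87.4, 21.2] rv [0.002, -0.005, 0.0] rows 2.2
254.5 (219, 214, 34, 17)
63.5 (252, 204, 19, 26)
71.0 (249, 200, 11, 10)

270.5 (219, 214, 34, 17)
55.5 (252, 206, 18, 25)

44.768205128205125
```

```bash
python3 - <<'E'
from sc import *
R,p=gpose(back=65); to(R,p)
E
python3 steer.py '[[0,-40,0,0,-0.005,0,1],[0,-88,22,0,-0.005,0,1],[0,-88,40,0,-0.005,0,1],[0,-88,55,0,-0.005,0,1],[0,-88,55,0,-0.005,0,1]]'
python3 - <<'E'
from sc import *
R,p=gpose(back=65); print(np.round(bot.read_state()['joint_positions'],2).tolist()); to(R,p);R,p=gpose(back=0); to(R,p)
E
```

```text
d [1.4, -87.3, 56.2] rv [0.0, -0.001, -0.001] rows 2.5
time: 35.33
eef_pos: [297.6, 278.7, 130.2]
tcp_rot: [[-0.093, 0.865, 0.494], [0.996, 0.087, 0.036], [-0.012, 0.495, -0.869]]
wrist_force: [-1.1, -0.5, -0.1]
gripper_width: 1.002
grasp_force: 0.0
[0.96, -0.73, 2.34, -0.42, 1.22, 0.94]
 d [1.5, 2.3, -1.7] rv [-0.006, 0.012, 0.003] rows 0.1
 d [2.2, 2.7, 63.3] rv [-0.006, 0.012, 0.003] rows 1.5
```

```bash
python3 steer.py '[[2,3,20,-0.006,0.012,0,1],[2,3,40,-0.006,0.012,0,1],[2,3,55,-0.006,0.012,0,1],[2,3,63,-0.006,0.012,0,1],[2,3,63,-0.006,0.012,0,1]]' 100
python3 steer.py '[[0,0,0,0,0,0,0.3],[0,0,0,0,0,0,0],[0,0,0,0,0,0,0],[0,0,0,0,0,0,0],[0,0,0,0,0,0,0],[0,0,0,0,0,0,0],[0,0,0,0,0,0,0],[0,0,0,0,0,0,0],[0,0,0,0,0,0,0],[0,0,0,0,0,0,0],[0,0,0,0,0,0,0],[0,0,0,0,0,0,0]]' 110
python3 - <<'E'
from sc import *
import json
s=bot.read_state(); json.dump({k:np.array(s[k]).tolist() for k in('tcp_rot','eef_pos')},open('spick.json','w'));print(np.round(s['joint_positions'],2).tolist())
E
```

```text
time: 35.75
eef_pos: [332.1, 283.8, 79.7]
tcp_rot: [[-0.098, 0.861, 0.499], [0.995, 0.084, 0.05], [0.001, 0.502, -0.865]]
wrist_force: [0.4, -0.9, -1.1]
gripper_width: 1.001
grasp_force: 0.0
time: 36.75
eef_pos: [331.8, 284.3, 80.7]
tcp_rot: [[-0.099, 0.86, 0.501], [0.995, 0.084, 0.054], [0.004, 0.504, -0.864]]
wrist_force: [0.5, -0.4, -3.6]
gripper_width: 0.127
grasp_force: 107.2
[0.88, -0.62, 2.37, -0.42, 1.04, 0.93]
```

```bash
python3 steer.py '[[0,5,-9,0,0,0,0],[0,12,-21,0,0,0,0],[0,22,-38,0,0,0,0],[0,32,-55,0,0,0,0],[0,42,-73,0,0,0,0],[0,52,-90,0,0,0,0],[0,60,-104,0,0,0,0],[0,60,-104,0,0,0,0]]'
python3 - <<'E'
from sc import *
import json
print(np.round(bot.read_state()['joint_positions'],2).tolist())
# scoop in tool: use nominal scoop pose at pick
P=json.load(open('spick.json'));R0=np.array(P['tcp_rot']);p0=np.array(P['eef_pos'])
X=R0.T@Rs; o=R0.T@(C-p0); print('off',o.round(1)); json.dump([X.tolist(),o.tolist()],open('sx.json','w'))
E
cat >> sc.py <<'E'
import json,os
def tool(Cs,R): # tool pose for scoop pose
    X,o=map(np.array,json.load(open('sx.json'))); Rt=R@X.T; return Rt,np.array(Cs)-Rt@o
def pour(th,lip,yaw=YAW):
    R2=Ro.from_euler('z',yaw).as_matrix()@Ro.from_euler('y',th).as_matrix(); return tool(np.array(lip)-R2@np.array([75,0,5]),R2)
E
python3 -c "
from sc import *
to(*pour(0,[596,328,125]),tag='pre')"
```

```text
time: 37.42
eef_pos: [331.9, 284.3, 205.3]
tcp_rot: [[-0.099, 0.858, 0.504], [0.995, 0.082, 0.057], [0.008, 0.507, -0.862]]
wrist_force: [-0.1, 0.8, -2.9]
gripper_width: 0.127
grasp_force: 107.8
[0.88, -0.7, 2.21, -0.38, 1.26, 0.83]
off [ -1.5  45.4 119.8]
pre d [18.6, 77.4, 51.1] rv [0.004, -0.003, -0.002] rows 2.3
```

```bash
python3 steer.py '[[1,5,3,0,0,0,0],[4,16,10,0,0,0,0],[8,30,20,0,0,0,0],[12,46,31,0,0,0,0],[15,62,41,0,0,0,0],[18,73,48,0,0,0,0],[18.6,77.4,51,0,0,0,0],[18.6,77.4,51,0,0,0,0]]'
python3 -c "
from sc import *
s=bot.read_state()
print(np.round(s['joint_positions'],2).tolist())
for th in (.1,.2,.3,.4,.5,.6,.7,.8,.9,1.0,1.1,1.2,1.3,1.4): to(*pour(th,[596,328,115-15*min(th,1)]),s=s,tag=th)"
```

```text
time: 38.08
eef_pos: [422.0, 311.0, 194.1]
tcp_rot: [[-0.098, 0.861, 0.499], [0.995, 0.084, 0.052], [0.003, 0.502, -0.865]]
wrist_force: [0.1, -0.1, -3.3]
gripper_width: 0.127
grasp_force: 107.7
[0.75, -0.47, 2.09, -0.34, 1.11, 0.74]
0.1 d [1.0, 13.6, -6.2] rv [0.098, 0.002, 0.001] rows 0.8
0.2 d [1.1, 29.6, -13.7] rv [0.198, 0.002, 0.001] rows 1.6
0.3 d [1.1, 46.5, -19.6] rv [0.298, 0.002, 0.001] rows 2.4
0.4 d [1.1, 64.0, -23.7] rv [0.398, 0.002, 0.002] rows 3.2
0.5 d [1.1, 81.9, -25.9] rv [0.498, 0.002, 0.002] rows 4.0
0.6 d [1.1, 100.1, -26.2] rv [0.598, 0.002, 0.003] rows 4.8
0.7 d [1.0, 118.4, -24.6] rv [0.698, 0.002, 0.003] rows 5.6
0.8 d [1.0, 136.5, -21.2] rv [0.798, 0.002, 0.004] rows 6.4
0.9 d [1.0, 154.4, -15.8] rv [0.898, 0.002, 0.004] rows 7.2
1.0 d [0.9, 171.7, -8.7] rv [0.998, 0.002, 0.005] rows 8.0
1.1 d [0.9, 189.1, -1.0] rv [1.098, 0.002, 0.005] rows 8.8
1.2 d [0.8, 205.7, 8.3] rv [1.198, 0.003, 0.006] rows 9.6
1.3 d [0.8, 221.2, 19.3] rv [1.298, 0.003, 0.006] rows 10.4
1.4 d [0.7, 235.6, 31.8] rv [1.398, 0.003, 0.007] rows 11.2
```

```bash
python3 steer.py '[[0.5,7,-3,0.05,0,0,0],[1,14,-6,0.1,0,0,0],[1,22,-10,0.15,0,0,0],[1,30,-14,0.2,0,0,0],[1,38,-17,0.25,0,0,0],[1,46,-20,0.3,0,0,0],[1,55,-22,0.35,0,0,0],[1,64,-24,0.4,0,0,0],[1,73,-25,0.45,0,0,0],[1,82,-26,0.5,0,0,0],[1,91,-26,0.55,0,0,0],[1,100,-26,0.6,0,0,0]]'
python3 -c "
from sc import *
s=bot.read_state()
print(np.round(s['joint_positions'],2).tolist())
for th in (.6,.8,.9,1.0,1.1,1.2,1.3,1.4,1.5): to(*pour(th,[596,328,115-15*min(th,1)]),s=s,tag=th)"
```

```text
time: 39.08
eef_pos: [494.1, 319.4, 269.0]
tcp_rot: [[-0.1, 0.992, -0.074], [0.995, 0.1, -0.003], [0.004, -0.074, -0.997]]
wrist_force: [-0.4, -0.5, -4.3]
gripper_width: 0.123
grasp_force: 107.8
[0.51, -0.04, 1.55, 0.03, 1.69, 0.42]
0.6 d [-0.4, 1.1, 1.9] rv [-0.002, 0.001, 0.004] rows 0.1
0.8 d [-0.5, 34.0, -14.5] rv [0.198, 0.002, 0.004] rows 1.6
0.9 d [-0.5, 51.7, -20.2] rv [0.298, 0.002, 0.005] rows 2.4
1.0 d [-0.6, 70.1, -24.0] rv [0.398, 0.002, 0.005] rows 3.2
1.1 d [-0.6, 88.7, -27.6] rv [0.498, 0.003, 0.006] rows 4.0
1.2 d [-0.7, 107.7, -29.2] rv [0.598, 0.003, 0.006] rows 4.8
1.3 d [-0.8, 126.7, -28.9] rv [0.698, 0.003, 0.007] rows 5.6
1.4 d [-0.9, 145.6, -26.8] rv [0.798, 0.003, 0.007] rows 6.4
1.5 d [-1.0, 164.2, -22.7] rv [0.898, 0.004, 0.008] rows 7.2
```

```bash
python3 steer.py '[[0,8,-4,0.05,0,0,0],[0,17,-8,0.1,0,0,0],[0,25,-11,0.15,0,0,0],[0,34,-14,0.2,0,0,0],[0,43,-17,0.25,0,0,0],[0,52,-20,0.3,0,0,0],[0,61,-22,0.35,0,0,0],[0,70,-24,0.4,0,0,0],[0,79,-26,0.45,0,0,0],[0,89,-28,0.5,0,0,0],[0,98,-28.5,0.55,0,0,0],[0,108,-29,0.6,0,0,0]]'
python3 -c "
from sc import *
s=bot.read_state()
print(np.round(s['joint_positions'],2).tolist())
for th in (1.2,1.4,1.5): to(*pour(th,[596,328,115-15*min(th,1)]),s=s,tag=th)
f=cam('top');np.save('pics/p1.npy',[f,cam('side')],allow_pickle=True)"
```

```text
time: 40.08
eef_pos: [603.6, 330.4, 290.3]
tcp_rot: [[-0.1, 0.778, -0.621], [0.995, 0.081, -0.059], [0.004, -0.623, -0.782]]
wrist_force: [-0.2, 1.2, -2.4]
gripper_width: 0.121
grasp_force: 108.9
[0.39, 0.52, 0.97, 0.24, 2.3, 0.39]
1.2 d [-0.9, -0.3, 0.4] rv [-0.001, 0.005, 0.005] rows 0.1
1.4 d [-1.1, 32.3, -18.9] rv [0.199, 0.005, 0.005] rows 1.6
1.5 d [-1.2, 50.0, -26.1] rv [0.299, 0.006, 0.006] rows 2.4
```

```bash
python3 steer.py '[[0,8,-5,0.05,0,0,0],[0,16,-10,0.1,0,0,0],[0,24,-15,0.15,0,0,0],[0,32,-19,0.2,0,0,0],[0,32,-19,0.2,0,0,0],[0,32,-19,0.2,0,0,0],[0,32,-19,0.2,0,0,0],[0,32,-19,0.2,0,0,0]]'
python3 - <<'E'
from h import *
g=cam('side');f=cam('top');np.save('pics/p2.npy',[f,g],allow_pickle=True)
for F in(f,g):
    hsv=cv2.cvtColor(F['pixels'],cv2.COLOR_BGR2HSV); m=((hsv[...,0]>8)&(hsv[...,0]<24)&(hsv[...,1]>80)&(hsv[...,2]>110)).astype(np.uint8)
    for c in cv2.findContours(m,0,2)[0]:
        if cv2.contourArea(c)>25:
            M=cv2.moments(c);u=M['m10']/M['m00'];v=M['m01']/M['m00']; print(cv2.contourArea(c),cv2.boundingRect(c),ray(F,u,v,30).round())
    print()
E
```

```text
time: 40.85
eef_pos: [639.6, 334.1, 286.5]
tcp_rot: [[-0.1, 0.642, -0.76], [0.995, 0.068, -0.073], [0.005, -0.763, -0.646]]
wrist_force: [-0.5, -0.4, -2.2]
gripper_width: 0.126
grasp_force: 108.9
304.5 (59, 160, 85, 12) [624. 619.  30.]
58.5 (159, 156, 14, 9) [619. 348.  30.]
51.0 (176, 154, 10, 11) [611. 299.  30.]
78.5 (241, 133, 9, 17) [660.  69.  30.]
88.5 (264, 130, 9, 18) [657. -12.  30.]
88.0 (287, 128, 9, 17) [656. -93.  30.]
101.5 (488, 110, 17, 17) [ 640. -832.   30.]
263.0 (144, 101, 23, 32) [776. 378.  30.]
46.0 (90, 73, 12, 12) [974. 580.  30.]
3058.5 (215, 59, 87, 51) [884.  -4.  30.]

182.0 (292, 368, 19, 16) [ 18. 766.  30.]
157.5 (418, 351, 39, 33) [-219.  641.   30.]
848.0 (389, 306, 62, 37) [-174.  527.   30.]
364.5 (93, 236, 82, 45) [604. 633.  30.]
2625.0 (393, 232, 71, 82) [-189.  309.   30.]
215.0 (163, 208, 34, 12) [653. 310.  30.]
166.5 (237, 200, 22, 19) [458. 145.  30.]
65.0 (117, 187, 12, 25) [945. 301.  30.]
63.5 (135, 174, 10, 10) [1035.  110.   30.]
70.5 (83, 170, 14, 9) [1287.  171.   30.]
135.5 (155, 167, 15, 26) [969.  23.  30.]
116.5 (199, 160, 17, 16) [ 861. -166.   30.]
125.0 (207, 158, 40, 26) [ 742. -160.   30.]
92.0 (106, 153, 12, 12) [1382.  -53.   30.]
195.5 (159, 142, 27, 21) [1142. -268.   30.]
32.0 (484, 68, 28, 3) [-1078. -6613.    30.]
26.0 (387, 48, 9, 9) [  1332. -11525.     30.]
64.0 (410, 45, 13, 12) [   804. -13538.     30.]
45.0 (344, 41, 18, 4) [  5298. -23918.     30.]
163.5 (438, 40, 15, 16) [  -147. -16891.     30.]
36.0 (384, 40, 14, 5) [  2948. -25056.     30.]
```

```bash
python3 -c "
from sc import *
s=bot.read_state()
for th in (1.3,1.1,.9,.7,.5,.3,.1,0): to(*pour(th,[590,326,125]),s=s,tag=th)"
```

```text
1.3 d [-2.2, -36.2, 0.9] rv [-0.097, 0.005, 0.005] rows 0.9
1.1 d [-2.0, -61.8, 29.0] rv [-0.297, 0.004, 0.005] rows 2.4
0.9 d [-1.9, -81.4, 61.6] rv [-0.497, 0.003, 0.004] rows 4.0
0.7 d [-1.9, -94.0, 97.4] rv [-0.697, 0.003, 0.003] rows 5.6
0.5 d [-1.8, -99.3, 135.0] rv [-0.897, 0.002, 0.003] rows 7.2
0.3 d [-1.9, -97.0, 172.9] rv [-1.097, 0.001, 0.002] rows 8.8
0.1 d [-1.9, -87.2, 209.6] rv [-1.297, -0.0, 0.001] rows 10.4
0 d [-2.0, -79.7, 227.1] rv [-1.397, -0.001, 0.001] rows 11.2
```

```bash
python3 steer.py '[[-2,-36,1,-0.1,0,0,0],[-2,-49,15,-0.2,0,0,0],[-2,-62,29,-0.3,0,0,0],[-2,-72,45,-0.4,0,0,0],[-2,-81,62,-0.5,0,0,0],[-2,-88,80,-0.6,0,0,0],[-2,-94,97,-0.7,0,0,0],[-2,-97,116,-0.8,0,0,0],[-2,-99,135,-0.9,0,0,0],[-2,-98,154,-1,0,0,0],[-2,-97,173,-1.1,0,0,0],[-2,-92,191,-1.2,0,0,0]]'
python3 -c "
from sc import *
R,p=tool(C+[0,0,110],Rs); s=to(*pour(0,[590,326,125])); to(R,p)
f=cam('top');g=cam('side')
a=cv2.resize(f['pixels'][120:230,140:260],(480,440),interpolation=cv2.INTER_CUBIC);b=cv2.resize(g['pixels'][150:250,130:290],(320,200));b=cv2.copyMakeBorder(b,0,240,0,0,cv2.BORDER_CONSTANT)
cv2.imwrite('pics/ba.png',np.hstack([a,b]))"
```

```text
time: 41.95
eef_pos: [435.0, 311.4, 233.5]
tcp_rot: [[-0.1, 0.94, 0.327], [0.995, 0.093, 0.04], [0.007, 0.329, -0.944]]
wrist_force: [1.4, -0.6, -2.1]
gripper_width: 0.126
grasp_force: 108.7
 d [0.3, -28.7, 24.8] rv [-0.192, -0.003, -0.0] rows 1.5
 d [-17.0, -113.6, 5.6] rv [-0.192, -0.003, -0.0] rows 2.8
```

```bash
python3 steer.py '[[0,-29,25,-0.1,0,0,0],[-4,-50,20,-0.192,-0.003,0,0],[-9,-75,15,-0.192,-0.003,0,0],[-14,-98,9,-0.192,-0.003,0,0],[-17,-113,6,-0.192,-0.003,0,0],[-17,-113,6,-0.192,-0.003,0,0],[-17,-113,6,-0.192,-0.003,0,0]]'
python3 -c "
from sc import *
print(np.round(bot.read_state()['joint_positions'],2).tolist())
R,p=tool(C+[0,0,4],Rs); to(R,p)"
```

```text
time: 42.63
eef_pos: [333.0, 284.7, 191.5]
tcp_rot: [[-0.099, 0.863, 0.495], [0.995, 0.084, 0.052], [0.003, 0.498, -0.867]]
wrist_force: [0.3, -0.3, -2.3]
gripper_width: 0.128
grasp_force: 109.2
[0.87, -0.69, 2.22, -0.37, 1.24, 0.83]
 d [-0.7, -54.3, 92.0] rv [-0.007, 0.001, 0.0] rows 2.6
```

```bash
python3 steer.py '[[0,-10,18,0,0,0,0],[0,-20,35,-0.003,0,0,0],[0,-31,53,-0.007,0,0,0],[-0.5,-42,71,-0.007,0,0,0],[-0.7,-50,85,-0.007,0,0,0],[-0.7,-54,92,-0.007,0,0,0],[-0.7,-54,92,-0.007,0,0,0],[-0.7,-54,92,-0.007,0,0,0]]'
python3 steer.py '[[0,-0.5,0.9,0,0,0,0],[0,-1,1.7,0,0,0,0],[0,-1,1.7,0,0,0,0]]'
python3 steer.py '[[0,-0.5,0.9,0,0,0,0],[0,-1,1.7,0,0,0,0],[0,-1,1.7,0,0,0,0]]'
```

```text
time: 43.3
eef_pos: [332.8, 284.1, 84.3]
tcp_rot: [[-0.098, 0.86, 0.501], [0.995, 0.084, 0.051], [0.002, 0.503, -0.864]]
wrist_force: [0.6, 0.3, -1.3]
gripper_width: 0.126
grasp_force: 109.0
time: 43.55
eef_pos: [332.5, 284.2, 82.3]
tcp_rot: [[-0.098, 0.86, 0.501], [0.995, 0.083, 0.052], [0.003, 0.504, -0.864]]
wrist_force: [-0.5, -0.2, -2.4]
gripper_width: 0.124
grasp_force: 109.0
time: 43.8
eef_pos: [332.5, 284.2, 80.4]
tcp_rot: [[-0.098, 0.86, 0.502], [0.995, 0.083, 0.052], [0.003, 0.504, -0.864]]
wrist_force: [-1.2, -2.2, 2.6]
gripper_width: 0.124
grasp_force: 109.8
```

```bash
python3 steer.py '[[0,0,0,0,0,0,0.3],[0,0,0,0,0,0,0.8],[0,0,0,0,0,0,0.9],[0,0,0,0,0,0,0.9],[0,0,0,0,0,0,0.9],[0,0,0,0,0,0,0.9],[0,0,-15,0,0,0,0.9],[0,0,-35,0,0,0,0.9],[0,0,-60,0,0,0,0.9],[0,10,-80,0,0,0,0.9],[0,40,-110,0,0,0,0.9],[0,60,-140,0,0,0,0.9]]'
python3 - <<'E'
from h import *
print(np.round(bot.read_state()['joint_positions'],2).tolist())
to(frame([0,0,-1],[0,1,0]),[480,100,260])
E
```

```text
time: 44.8
eef_pos: [313.8, 281.8, 232.3]
tcp_rot: [[-0.099, 0.86, 0.501], [0.995, 0.085, 0.051], [0.002, 0.503, -0.864]]
wrist_force: [0.3, 0.0, 1.1]
gripper_width: 0.904
grasp_force: 0.0
[0.92, -0.74, 2.18, -0.39, 1.33, 0.84]
 d [-197.3, 141.4, 49.9] rv [0.429, 0.386, -1.435] rows 12.4
```

```bash
python3 steer.py '[[-190,140,30,0.4,0.38,-1.4,0.7],[-190,140,30,0.4,0.38,-1.4,0.7],[-190,140,30,0.4,0.38,-1.4,0.7],[-190,140,30,0.4,0.38,-1.4,0.7],[-190,140,30,0.4,0.38,-1.4,0.7],[-190,140,30,0.4,0.38,-1.4,0.7],[-190,140,30,0.4,0.38,-1.4,0.7],[-190,140,30,0.4,0.38,-1.4,0.7],[-190,140,30,0.4,0.38,-1.4,0.7],[-190,140,30,0.4,0.38,-1.4,0.7],[-190,140,30,0.4,0.38,-1.4,0.7],[-190,140,30,0.4,0.38,-1.4,0.7]]'
python3 - <<'E'
from h import *
f=cam('top');g=cam('side');np.save('pics/k.npy',[f,g],allow_pickle=True)
def blk(F,x0,x1,y0,y1,t):
    m=(F['pixels'].max(2)<t).astype(np.uint8); k=np.zeros_like(m);k[y0:y1,x0:x1]=m[y0:y1,x0:x1]; return max(cv2.findContours(k,0,1)[0],key=cv2.contourArea)
c=blk(f,338,366,115,150,70); print('top',cv2.boundingRect(c),cv2.minAreaRect(c))
k=blk(g,240,280,140,170,80); print('side',cv2.boundingRect(k),cv2.minAreaRect(k))
print(f['pixels'][124:148,338:362].max(2))
print(g['pixels'][144:170,248:272].max(2))
for z in(50,60,70,80,90): print(z,np.round(proj(f,[607,-277,z]),1),np.round(proj(g,[607,-277,z]),1))
E
```

```text
time: 45.8
eef_pos: [468.1, 105.4, 274.9]
tcp_rot: [[-0.943, 0.314, 0.108], [0.324, 0.942, 0.086], [-0.075, 0.116, -0.99]]
wrist_force: [-0.2, -0.8, -0.3]
gripper_width: 0.701
grasp_force: 0.0
top (342, 129, 14, 17) ((347.8679504394531, 137.9622802734375), (15.540572166442871, 12.43245792388916), 60.945396423339844)
side (257, 155, 7, 8) ((260.0, 158.5), (7.0, 6.0), 90.0)
[[236 235 236 237 236 236 237 237 236 237 236 237 236 236 236 236 238 238
  226 103 107 113 115 117]
 [235 236 235 236 235 237 236 237 236 236 236 236 237 237 235 236 237 239
  230 153 111 112 114 111]
 [237 236 236 235 236 236 235 236 236 236 237 236 238 237 236 236 237 237
  239 225 106 114 119 147]
 [237 235 236 236 237 236 235 237 237 239 241 243 243 240 238 237 237 236
  236 228 108 106 147 222]
 [235 237 235 236 235 236 235 237 238 239 192 148 168 227 242 237 236 236
  238 224 139 202 202 205]
 [235 236 237 237 237 237 238 240 244 234  48  60  56 110 218 240 237 236
  239 233 212 205 201 196]
 [238 236 236 238 239 242 243 238 189 162  29  67  49  82 186 244 238 238
  237 232 222 205 204 201]
 [237 237 237 240 
[... 3781 characters left out ...]
 192 220 236
  241 242 240 233 215 184]
 [138 177 197 206 212 217 221 219 212 209 213 218 223 229 233 239 246 249
  248 241 228 203 175 157]
 [112 148 165 171 173 180 189 193 194 196 201 212 222 233 240 244 246 246
  239 223 194 169 152 146]
 [109 142 162 165 163 165 172 176 173 170 171 178 193 210 222 226 228 226
  214 184 162 150 144 145]
 [109 142 162 167 164 164 170 171 164 159 158 163 176 189 197 201 202 198
  184 163 149 145 143 144]
 [106 136 154 159 159 165 170 168 161 156 156 162 173 186 190 191 192 187
  174 156 146 143 142 142]]
50 [346.8 140. ] [259.5 162.1]
60 [347.4 138.6] [259.5 160.2]
70 [348.1 137.2] [259.5 158.3]
80 [348.7 135.8] [259.4 156.4]
90 [349.3 134.3] [259.4 154.5]
```

```bash
cat > sw.py <<'E'
import sys
from h import *
print(np.round(bot.read_state()['joint_positions'],2).tolist())
to(frame([0,0,-1],[0,1,0]),[604,-285,float(sys.argv[1])])
E
python3 - <<'E'
from h import *
f,g=np.load('pics/k.npy',allow_pickle=True)
for u,v,z in((349.5,140.3,50),(351,137,88),(349.5,128.7,88)): print(ray(f,u,v,z).round(1))
for p in((604,-285,50),(604,-285,88),(604,-285,75)): print(np.round(proj(f,p),1),np.round(proj(g,p),1))
E
python3 sw.py 170
```

```text
[ 604.8 -285.9   50. ]
[ 597.3 -281.1   88. ]
[ 629.1 -282.7   88. ]
[349.3 140.5] [260.7 161.7]
[351.7 135.1] [260.7 154.5]
[350.9 137. ] [260.7 157. ]
[0.13, -0.4, 1.86, 0.07, 1.57, -1.11]
 d [-247.4, -337.5, 84.6] rv [0.104, 0.094, -0.328] rows 10.2
```

```bash
python3 steer.py '[[-247,-337,40,0.1,0.09,-0.33,0.6],[-247,-337,40,0.1,0.09,-0.33,0.6],[-247,-337,40,0.1,0.09,-0.33,0.6],[-247,-337,40,0.1,0.09,-0.33,0.6],[-247,-337,40,0.1,0.09,-0.33,0.6],[-247,-337,40,0.1,0.09,-0.33,0.6],[-247,-337,40,0.1,0.09,-0.33,0.6],[-247,-337,40,0.1,0.09,-0.33,0.6],[-247,-337,40,0.1,0.09,-0.33,0.6],[-247,-337,84,0.104,0.094,-0.328,0.6],[-247,-337,84,0.104,0.094,-0.328,0.6],[-247,-337,84,0.104,0.094,-0.328,0.6]]'
python3 sw.py 74
python3 - <<'E'
from h import *
g=cam('side');f=cam('top')
# recheck boards standing + stoppers + scoop while the arm is right
for n,F in(('side',g),('top',f)):
    hsv=cv2.cvtColor(F['pixels'],cv2.COLOR_BGR2HSV)
    m=(((hsv[...,0]<16)|(hsv[...,0]>172))&(hsv[...,1]>95)&(hsv[...,2]<190)).astype(np.uint8)
    s=((hsv[...,0]>8)&(hsv[...,0]<24)&(hsv[...,1]>80)&(hsv[...,2]>110)).astype(np.uint8)
    for t,k in(('board',m),('wood',s)):
        print(n,t,[(cv2.contourArea(c),cv2.boundingRect(c)) for c in cv2.findContours(k,0,2)[0] if cv2.contourArea(c)>30 and 110<cv2.boundingRect(c)[0]<300 and 120<cv2.boundingRect(c)[1]<245])
a=cv2.resize(f['pixels'][95:245,130:300],(510,450),interpolation=cv2.INTER_CUBIC);b=cv2.resize(g['pixels'][150:250,130:290],(290,181));b=cv2.copyMakeBorder(b,0,269,0,0,cv2.BORDER_CONSTANT)
cv2.imwrite('pics/fin.png',np.hstack([a,b]))
E
```

```text
time: 46.9
eef_pos: [601.5, -286.8, 165.3]
tcp_rot: [[-1.0, 0.009, -0.003], [0.009, 1.0, 0.003], [0.003, 0.003, -1.0]]
wrist_force: [-1.2, 0.0, -0.2]
gripper_width: 0.601
grasp_force: 0.0
[-0.48, 0.13, 1.55, 0.0, 1.47, -2.05]
 d [-2.7, 1.6, 91.3] rv [0.003, -0.003, -0.009] rows 2.2
side board [(43.0, (251, 207, 17, 23)), (458.0, (117, 172, 25, 39)), (1071.0, (205, 159, 43, 45))]
side wood [(236.0, (163, 206, 34, 14)), (75.5, (251, 205, 18, 26)), (159.5, (237, 200, 22, 12)), (58.0, (117, 187, 11, 25)), (63.5, (135, 174, 10, 10)), (70.0, (207, 158, 40, 26)), (986.5, (155, 158, 61, 37))]
top board [(65.5, (180, 226, 17, 12)), (178.0, (222, 134, 9, 32)), (201.5, (240, 133, 10, 33)), (223.0, (263, 130, 10, 33)), (248.0, (285, 128, 12, 33))]
top wood [(128.0, (180, 226, 17, 12)), (110.0, (176, 152, 13, 13)), (252.5, (153, 138, 20, 27)), (97.0, (222, 134, 9, 17)), (128.5, (169, 134, 13, 15)), (95.0, (241, 133, 9, 17)), (88.5, (264, 130, 9, 18)), (88.0, (287, 128, 9, 17))]
```

View pics/fin.png

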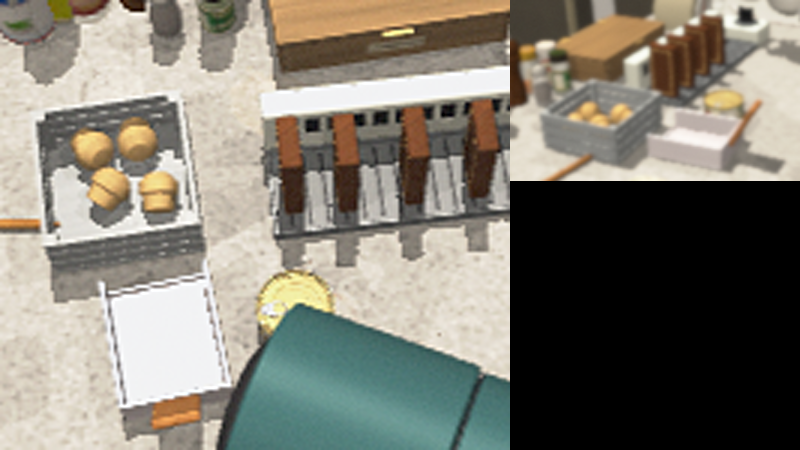

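The four stoppers lie in the basket at (92,148), (137,140), (108,187) and (158,190). The empty scoop sits level at (165,345), and all four boards stand at columns 290, 346, 415 and 482. Only the switch is left.

```bash
python3 steer.py '[[-2.7,1.6,40,0,0,-0.009,0.6],[-2.7,1.6,70,0,0,-0.009,0.6],[-2.7,1.6,84,0,0,-0.009,0.6],[-2.7,1.6,91,0,0,-0.009,0.6],[-2.7,1.6,91,0,0,-0.009,0.6]]' 40
python3 steer.py '[[0,0,0,0,0,0,0],[0,0,0,0,0,0,0],[0,0,0,0,0,0,0],[0,0,0,0,0,0,0],[0,0,0,0,0,0,0],[0,0,0,0,0,0,0],[0,0,0,0,0,0,0],[0,0,0,0,0,0,0]]'
```

```text
time: 47.42
eef_pos: [605.1, -282.5, 80.2]
tcp_rot: [[-1.0, -0.006, 0.002], [-0.006, 1.0, 0.001], [-0.002, 0.001, -1.0]]
wrist_force: [-0.4, -0.2, 0.1]
gripper_width: 0.604
grasp_force: 0.0
time: 48.08
eef_pos: [606.0, -280.9, 82.5]
tcp_rot: [[-1.0, -0.007, 0.003], [-0.007, 1.0, 0.004], [-0.003, 0.004, -1.0]]
wrist_force: [-5.3, 22.6, 14.1]
gripper_width: 0.16
grasp_force: 40.9
```

```bash
python3 steer.py '[[0,2,-2,0,0,0,0],[0,3.5,-4,0,0,0,0],[0,3.5,-4,0,0,0,0]]'
```

```text
time: 48.33
eef_pos: [605.6, -279.9, 83.1]
tcp_rot: [[-1.0, -0.006, 0.003], [-0.006, 1.0, -0.001], [-0.003, -0.001, -1.0]]
wrist_force: [11.4, -6.4, -19.6]
gripper_width: 0.155
grasp_force: 41.7
```

```bash
python3 steer.py '[[0,-0.8,2,0,0,0,0],[0,-0.8,2,0,0,0.1,0],[0,-0.8,2,0,0,0.2,0],[0,-0.8,2,0,0,0.3,0],[0,-0.8,2,0,0,0.4,0]]'
python3 -c "
from h import *
print(bot.read_state()['moment'])"
```

```text
time: 48.75
eef_pos: [605.6, -280.9, 83.0]
tcp_rot: [[-0.922, 0.388, 0.003], [0.388, 0.922, -0.001], [-0.003, 0.0, -1.0]]
wrist_force: [2.2, -4.0, -2.9]
gripper_width: 0.147
grasp_force: 44.1
[-0.73648244 -0.2460015   0.09545552]
```

Forces are low and the bar turns with the hand. Continue.

```bash
python3 steer.py '[[0,0,0,0,0,0.1,0],[0,0,0,0,0,0.2,0],[0,0,0,0,0,0.3,0],[0,0,0,0,0,0.4,0],[0,0,0,0,0,0.5,0],[0,0,0,0,0,0.6,0],[0,0,0,0,0,0.7,0],[0,0,0,0,0,0.8,0],[0,0,0,0,0,0.86,0],[0,0,0,0,0,0.86,0]]'
python3 -c "
from h import *
print(bot.read_state()['moment'])"
```

```text
time: 49.58
eef_pos: [604.4, -282.1, 83.0]
tcp_rot: [[-0.307, 0.952, 0.001], [0.952, 0.307, -0.003], [-0.003, -0.0, -1.0]]
wrist_force: [-8.1, -10.3, 0.7]
gripper_width: 0.149
grasp_force: 44.7
[-1.96246857  1.45921972 -0.09814117]
```

```bash
python3 steer.py '[[0,0,0,0,0,0,0.3],[0,0,0,0,0,0,0.6],[0,0,0,0,0,0,0.6],[0,0,0,0,0,0,0.6],[0,0,-30,0,0,0,0.6],[0,0,-70,0,0,0,0.6],[0,0,-110,0,0,0,0.6],[100,-100,-140,0,0,0,0.6],[200,-200,-150,0,0,0,0.6],[240,-240,-150,0,0,0,0.6],[240,-240,-150,0,0,0,0.6],[240,-240,-150,0,0,0,0.6]]'
python3 - <<'E'
from h import *
f=cam('top');g=cam('side')
print(f['pixels'][126:150,338:362].max(2))
print(f['pixels'][118:126,346:356])
hsv=cv2.cvtColor(f['pixels'],cv2.COLOR_BGR2HSV); m=(((hsv[...,0]<16)|(hsv[...,0]>172))&(hsv[...,1]>95)&(hsv[...,2]<190)).astype(np.uint8)
print([cv2.boundingRect(c) for c in cv2.findContours(m,0,2)[0] if cv2.contourArea(c)>60])
print(g['pixels'][150:168,250:272].max(2))
E
```

```text
time: 50.58
eef_pos: [419.1, -186.3, 218.3]
tcp_rot: [[-0.312, 0.95, 0.002], [0.95, 0.312, 0.0], [-0.0, 0.002, -1.0]]
wrist_force: [-0.2, -0.5, 2.1]
gripper_width: 0.604
grasp_force: 0.0
[[137 138 138 139 130  86  42  56  59  58  59  68  68  73  81  83  85  81
   86  81  86  90  82  88]
 [139 136 140 144 134  48  52  55  56  58  57  58  62  75  77  78  79  80
   80  79  84  87  84  87]
 [136 134 137 140 126  35  50  52  51  57  57  57  57  60  73  76  76  76
   79  78  80  77  82  83]
 [139 137 138 136  89  40  52  58  56  52  51  57  56  56  70  68  74  72
   73  78  76  76  74  75]
 [137 138 140 136  48  50  50  51  52  52  58  49  53  57  61  66  67  65
   74  73  70  72  78  74]
 [139 140 142 125  39  47  48  57  50  53  60  52  51  56  58  64  67  66
   71  69  64  74  69  72]
 [138 139 134  89  39  50  51  54  52  52  52  52  54  54  51  65  66  67
   65  65  64  68  68  75]
 [136 140 140  53  43  50  47  48  50  54  49  51  54  52  55  60  64  65
   63  59  68  68  62  64]
 [136 144 127  31  41  46  50  47  54  47  46  55  47  51  48  51  63  64
   66  61  63  69  69  63]
 [14
[... 3959 characters left out ...]
0  28  49  85 134 176 212 233
  242 244 241 237]
 [253 253 249 231 190 143  99  69  48  42  41  41  47  67 104 143 187 231
  247 250 246 239]
 [253 252 247 225 180 144 119 100  84  80  79  79  81  94 115 140 182 234
  250 252 249 239]
 [252 252 250 238 214 184 160 140 126 123 126 125 125 137 163 188 218 241
  250 250 243 225]
 [249 249 249 246 241 232 218 198 186 186 189 191 194 208 228 241 246 248
  247 239 221 190]
 [229 233 235 238 241 240 237 233 232 234 238 241 243 245 249 251 250 245
  233 211 181 163]
 [200 210 214 219 223 224 225 227 229 235 240 244 246 248 249 249 243 228
  201 174 157 151]
 [192 199 200 202 203 202 204 207 212 218 223 226 229 231 233 231 219 192
  167 156 150 150]]
```

The side view now shows the bar end-on, about 3 px wide against 7 before, with the hand off it. So the switch is on, and the boards are still upright.

```bash
python3 -c "
from workcell import bot
print(bot.sign_off())"
```

```text
the job is handed in; nothing more can be done
None
```

The job is handed in at about 51 s: four boards upright on the rack (board 1 was knocked over mid-run and stood up again), four stoppers in the basket, the scoop level on the worktop, the switch turned to on last, and the tin, timer and tub never handled.

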